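# Change the speaker relay between the filter capacitors

### The arm

A 6-joint arm with a two-finger parallel gripper is mounted at the origin on a cart in front of the work surface, level with it; the furniture and walls round the work are solid. World frame = base frame: x ahead of the robot, y to its left, z up, the work surface at z = 0. Lengths are in m, angles in degrees, forces in N, time in s.
With the tool pointing down it reaches from about 0.3 to 0.75 m from the base axis. Payload 8.5 kg.
Tool frame: the origin (TCP) lies midway between the tips of the shut fingers; the grasp point (between the pads) lies 19 mm behind it (env.tcp_to_grasp is the z of the grasp point in the tool frame, in m); z points along the fingers, y is the line along which they close (so a half turn about z gives the same grasp; the last joint's range is limited). The gripper opens to 85 mm and grips with 20 to 120 N. Pads are 22 mm wide; open, the fingers measure 114 mm over their backs; the gripper's body (76 mm by 85 mm) begins 54 mm behind the grasp point. The pads swing forward as they close: fully open they stand 13 mm farther back than shut.
Start: joints at [64.899, 21.807, 74.336, -0, 83.858, -12.336], TCP at [0.122, 0.536, 0.231] pointing down, gripper open.
Joint ranges: [-178.18, 178.18], [-50.72, 133.34], [12.68, 142.11], [-81.47, 261.47], [9.98, 163.14], [-165.26, 165.26]. Speed limits (degrees/s): [136.94, 136.94, 180, 180, 180, 180].

### API

Orientations are given as a 3x3 rotation matrix whose columns are the frame's x, y, z axes.
In Python, from rig import env, imaging, job, models gives the robot as it stands. The module is installed in compiled form; this text tells all that it offers.
- The arm moves only by the tool jog_arm, never from a script. Its argument "plan" is text: rows parted by semicolons, each of 7 numbers parted by spaces: the turn, a rotation vector about the tool's x, y, z in degrees, then the shift along the tool's x, y, z in cm, then the closure in counts, from 0 (fully open) to 255 (shut). In form: rx ry rz x y z claw; .... A call has 1 to 10 rows; each row shifts and turns the commanded pose from where the row before left it, along the tool's axes as they then stand; what a row does not reach is not made up. A row lasts 1/12 s, in which the tool goes at most 41.7 mm and 7.16 degrees, less where a joint would pass 70% of its speed; a pose out of reach is approached as far as the arm can. A call with a gripper value outside its range is refused whole. The fingers move at their own pace and stop on an object; "grip_force" is the grip in N (left out, the last holds). Time passes only in rows, so rows that do not move let the fingers close. It gives the time, the measured TCP pose, the force, the opening and the grip force at its end, in the units of the state.
- env.observe(): the state, without advancing time (a new reading comes with each control period).
- imaging.get_image(name): name is "scene" or "top"; returns a dict with "pixels" (384x512x3 uint8, red, green, blue), "depth" (384x512 float32, m along the optical axis (not along the pixel's ray), 0 where there is no reading), "fov_y" (degrees; the focal length in pixels is half the picture's height over the tangent of half this angle, whatever the lens; pixels are square), "cx", "cy" (the principal point, pixels), "distortion" ([k1, k2, p1, p2, k3] as OpenCV has them; the pictures are not rectified), "world_from_camera" (4x4, takes a point from camera to world coordinates). Camera axes: x right, y down, z forward; pixel columns grow to the right and rows downward; lengths in m; the calibration is good to about 2 mm. A picture is of the moment at which its call begins.
- job.close_job(): hands the job in; it is judged then, once.
Trained networks look in the newest picture that a camera, given by its name, has taken for a name from the list of things; names that differ only in an ending like _2 or _b are one class to them, and where a whole thing is asked for, a point or a joint stands for the part that bears it (a point fixed in the world has none). Each returns a list of dicts, best first, with "confidence" (0 to 1); they miss things now and then, are a little off and sometimes report something else, mostly with a low value. They report only what shows in the picture. A call takes as long as a camera call. They do not tell look-alikes from the thing itself.
- models.outline_of(camera, query): "region" (384x512 bool, what is visible of it) and "bbox" ([centre column, centre row, width, height] in pixels, round what is visible of it).
- models.tip_of(camera, query): "at" ([column, row] in pixels: a listed point, or the origin of a listed thing).
The state is a dict: "time_s": time; "q": joint angles; "qvel": joint speeds; "joint_efforts": joint torques, N m; "position": TCP position; "tool_rot": TCP orientation; "ft_force": force on the tool from outside, world axes, zero at the start; "wrist_torque": the same for the moment, N m; "grip_width": finger opening in m; "gripper_force": force on a finger pad.
Only numpy, scipy, OpenCV 4.12 (cv2) and the standard library are available. Lean on these libraries where they do the work, as an engineer would, in place of code of your own. Each camera call takes 0.05 s, during which the arm holds its last target. There are 200 camera calls.

### The job

The relay plugged in between the two big filter capacitors on the power supply plate has failed and must be changed, and the capacitors leave no room for fingers beside it. Lift both capacitors out and stand them in the tray, drop the failed relay into the empty bowl, and seat the new relay from the bench in the socket, square between the clips. Then stand each capacitor back in its own ring clamp; keep the capacitors upright throughout and leave the bowl of screws where it is.

Things in the scene. Friction and masses are not known exactly. Their poses are not given: they have to be found in the camera images.
- cap_large_center (a point): Blue electrolytic filter capacitor, an upright can of 35 mm diameter, 60 mm high in all (solid can 52 mm, then two terminals). The point is on its axis, 30 mm above its underside; z points up along the can. At the start it stands in the large ring clamp, its underside 5 mm above the bench.
- cap_small_center (a point): Black electrolytic filter capacitor, an upright can of 30 mm diameter, 52 mm high in all (solid can 45 mm, then two terminals). The point is on its axis, 26 mm above its underside; z points up. At the start it stands in the small ring clamp, its underside 5 mm above the bench.
- relay_old_center (a point): The failed relay, plugged in between the two capacitors: clear case with a pale core, 22 mm (x) by 28 mm (y) by 30 mm high. The point is at its centre, 15 mm above its underside, which starts 17 mm above the bench. Clips stand at its 28 mm ends, so it is gripped over its 22 mm, along the row of clamps, once the capacitors (9 and 11 mm from it) are out.
- relay_new_center (a point): The new relay, exactly like the failed one (22 mm along its x, 28 mm along its y, 30 mm high), standing upright on the open bench in front of the plate. The point is at its centre, 15 mm above its underside.
- clamp_large: Black ring clamp for the blue capacitor, fixed 37.5 mm from the socket: inside diameter 45 mm, outside 49 mm. Origin at the centre of its underside, 3 mm above the bench; its floor, where the can stands, is 2 mm above the origin, its rim 7 mm above it. It is at either end of the row; the small clamp is at the other.
- clamp_small: Black ring clamp for the black capacitor, fixed on the plate 37.5 mm from the socket on the other side: inside diameter 40 mm, outside 44 mm. Origin at the centre of its underside, 3 mm above the bench; floor 2 mm and rim 7 mm above the origin.
- socket: Relay socket, fixed amid an aluminium plate (70 x 170 mm, edges 7 mm high) with a clamp on its +y and -y sides. Origin: centre of its underside, 3 mm above the bench. Its top, 22 mm wide in y, where the relay stands, is 14 mm above the origin. Grey clips at x = +17 and -17 mm, 22 mm wide, rise to 51 mm, flared. A seated relay stands between them, its y along the socket's x, either way round.
- tray: Shallow open steel tray, 110 mm (x) by 160 mm (y), rim 9 mm high, walls and floor 3 mm thick, fixed on the right of the bench, nearer or further back, empty. Origin at the centre of its underside. The two capacitors stand in it side by side along its y.
- bowl: Empty white plastic bowl, fixed on the right of the bench, nearer or further back: 120 mm across the rim, 42 mm high, flat inner floor 80 mm across, 3 mm above the bench, sloping sides. Origin at the centre of its underside. For the failed relay, which may lie in it in any way.
- screw_bowl: Smaller white bowl holding case screws, 85 mm across, 34 mm high, loose, at the left in front of the tall black amplifier (310 mm high, solid, x over 0.49 m, y from 0.10 to 0.57 m). Origin at the centre of its underside. Not to be used or moved.
Mind the look-alikes: they are no part of the job. What is shaped like the part that bears relay_old_center but green or purple is not meant.

How it is judged:
By the outcome, as a careful person would: the job done as asked, in the order asked, and still so for the second after the job is handed in, with the robot touching nothing.
It also fails if it takes over 115 s, if anything falls off the work surface, if the arm or the gripper's body presses on something with over 40 N, if the wrist force passes 120 N, or if a joint passes its speed limit or range.

## Working session

There is one attempt and no reset: what is moved stays moved. The work goes in short steps, Python scripts to look and compute and a tool call to move; the robot and the scene stay as the last step left them, time stands still between calls to the robot, and variables do not carry over. Pictures are saved under pics/ and viewed, at most 14 in all, crops included, and the job is handed in when it is done.

Besides the shell and the picture viewer there is one more tool, called after "Request:" as name(argument=value, ...) on one line, values as JSON. jog_arm: Moves the arm, as the interface text tells. Its arguments: {"type":"object","properties":{"plan":{"type":"string"},"grip_force":{"type":"number"}},"required":["plan"]}

```bash
mkdir -p pics; ls; cat > h.py <<'E'
import numpy as np, cv2
from rig import env, imaging, job, models
def cam(name):
    im=imaging.get_image(name); h=im["pixels"].shape[0]
    f=h/2/np.tan(np.radians(im["fov_y"]/2))
    im["K"]=np.array([[f,0,im["cx"]],[0,f,im["cy"]],[0,0,1.]]); im["D"]=np.array(im["distortion"],float)
    return im
def rays(im,uv):
    n=cv2.undistortPoints(np.array(uv,float).reshape(-1,1,2),im["K"],im["D"]).reshape(-1,2)
    return np.c_[n,np.ones(len(n))]
def at_z(im,uv,z):
    T=im["world_from_camera"]; d=rays(im,uv)@T[:3,:3].T; o=T[:3,3]
    return o+d*((z-o[2])/d[:,2])[:,None]
def cloud(im):
    h,w=im["depth"].shape; v,u=np.mgrid[:h,:w]
    d=im["depth"].reshape(-1,1); P=rays(im,np.c_[u.ravel(),v.ravel()])*d
    T=im["world_from_camera"]; W=P@T[:3,:3].T+T[:3,3]; W[d[:,0]==0]=np.nan
    return W.reshape(h,w,3)
def proj(im,P):
    T=np.linalg.inv(im["world_from_camera"]); 
    return cv2.projectPoints(np.array(P,float).reshape(-1,1,3),cv2.Rodrigues(T[:3,:3])[0],T[:3,3],im["K"],im["D"])[0].reshape(-1,2)
def save(p,fn,crop=None,s=1):
    if crop: p=p[crop[1]:crop[3],crop[0]:crop[2]]
    cv2.imwrite("pics/"+fn,cv2.resize(p,None,fx=s,fy=s,interpolation=cv2.INTER_CUBIC)[:,:,::-1])
E
python3 - <<'E'
from h import *
for c in("top","scene"):
    im=cam(c); save(im["pixels"],c+"0.png"); print(c,im["fov_y"],im["D"],im["world_from_camera"].round(3).tolist())
s=env.observe(); print(s["position"],s["tool_rot"],s["grip_width"],env.tcp_to_grasp)
E
```

```text
pics
top 53.64554206506414 [-0.01064181  0.          0.          0.          0.        ] [[0.016, -0.984, 0.179, 0.312], [-1.0, -0.02, -0.021, -0.014], [0.024, -0.179, -0.984, 1.025], [0.0, 0.0, 0.0, 1.0]]
scene 51.34314085000583 [-0.09583132  0.          0.          0.          0.        ] [[0.758, -0.347, 0.552, 0.018], [-0.652, -0.419, 0.632, -0.607], [0.013, -0.839, -0.544, 0.554], [0.0, 0.0, 0.0, 1.0]]
[0.12142988 0.53616004 0.23078807] [[-9.75277951e-01  2.20981054e-01 -5.40721076e-04]
 [ 2.20981554e-01  9.75277276e-01 -1.17822719e-03]
 [ 2.66987092e-04 -1.26858838e-03 -9.99999160e-01]] 0.08537336935889697 -0.0187
```

View pics/top0.png

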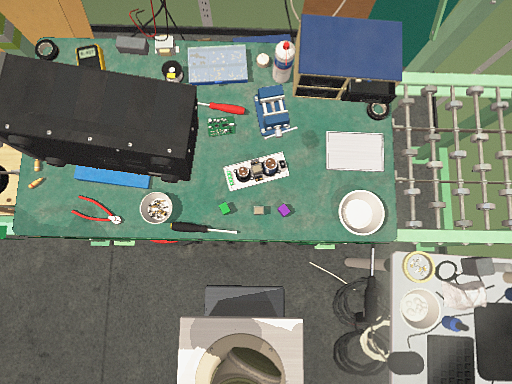

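View pics/scene0.png

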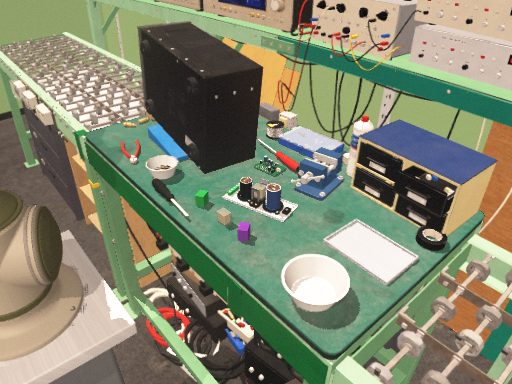

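Top view: plate at about (255,170), with the black cap at (243,173), the old relay at (257,167) and the blue cap at (271,165). The tray is at (355,151), the empty bowl at (361,211) and the screw bowl at (156,208).
Relay candidates: green (225,208), pale (259,210) and purple (284,210) on the bench, plus the one in the socket (257,167). By the description, the pale one is the new relay. I'll check that in a crop and measure.

```bash
python3 - <<'E'
from h import *
a=cam("top"); b=cam("scene")
ca=cv2.resize(a["pixels"][140:225,200:310],None,fx=5,fy=5,interpolation=2)[:, :400+150]
cb=cv2.resize(b["pixels"][165:250,185:305],None,fx=6,fy=6,interpolation=2)
save(ca,"ca.png"); save(cb,"cb.png")
W={"top":cloud(a),"scene":cloud(b)}
np.savez("c0.npz",top=W["top"],scene=W["scene"],pt=a["pixels"],ps=b["pixels"])
for q in ["cap_large_center","cap_small_center","relay_old_center","relay_new_center","clamp_large","clamp_small","socket","tray","bowl","screw_bowl"]:
  z={"cap_large_center":.035,"cap_small_center":.031,"relay_old_center":.032,"relay_new_center":.015,"tray":0,"bowl":0,"screw_bowl":0}.get(q,.003)
  for c,im in(("top",a),("scene",b)):
    print(q,c,[(round(r["confidence"],2),np.round(r["at"],1).tolist(),at_z(im,[r["at"]],z)[0,:2].round(4).tolist()) for r in models.tip_of(c,q)[:4]])
E
```

```text
cap_large_center top [(0.66, [271.6, 166.9], [0.5437, -0.0725]), (0.15, [256.6, 171.9], [0.5291, -0.0325])]
cap_large_center scene [(0.89, [274.7, 192.4], [0.5593, -0.0595])]
cap_small_center top [(0.5, [244.1, 172.5], [0.5276, 0.0008])]
cap_small_center scene [(0.74, [246.6, 186.4], [0.5292, 0.0063])]
relay_old_center top [(0.58, [227.1, 207.6], [0.4322, 0.0434]), (0.49, [282.1, 206.6], [0.4376, -0.1013]), (0.45, [255.6, 168.1], [0.5401, -0.0297]), (0.44, [257.4, 172.9], [0.5271, -0.0348])]
relay_old_center scene [(0.77, [204.1, 199.9], [0.4183, 0.0236]), (0.61, [243.6, 232.4], [0.4146, -0.122]), (0.5, [258.7, 189.1], [0.5428, -0.022])]
relay_new_center top [(0.47, [257.3, 211.0], [0.4266, -0.0365]), (0.23, [358.8, 213.7], [0.4243, -0.3096])]
relay_new_center scene []
clamp_large top [(0.51, [268.2, 167.1], [0.5504, -0.065])]
clamp_large scene [(0.67, [273.1, 206.5], [0.5495, -0.0664])]
clamp_small top [(0.39, [240.9, 174.7], [0.5273, 0.0099])]
clamp_small scene [(0.66, [275.4, 192.9], [0.5925, -0.0284]), (0.38, [244.6, 196.6], [0.524, 0.0076]), (0.21, [223.3, 219.2], [0.4309, -0.0306])]
socket top []
socket scene [(0.55, [259.2, 199.5], [0.5432, -0.0242])]
tray top [(0.73, [354.4, 153.0], [0.5969, -0.307])]
tray scene [(0.94, [370.5, 251.6], [0.5992, -0.3074])]
bowl top [(0.81, [360.1, 214.6], [0.4236, -0.3174])]
bowl scene []
screw_bowl top [(0.89, [157.5, 209.6], [0.4271, 0.2326])]
screw_bowl scene [(0.88, [163.4, 174.3], [0.4267, 0.2285])]
```

View pics/ca.png

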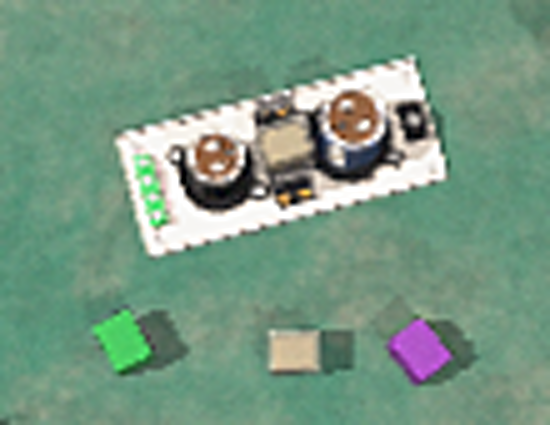

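View pics/cb.png

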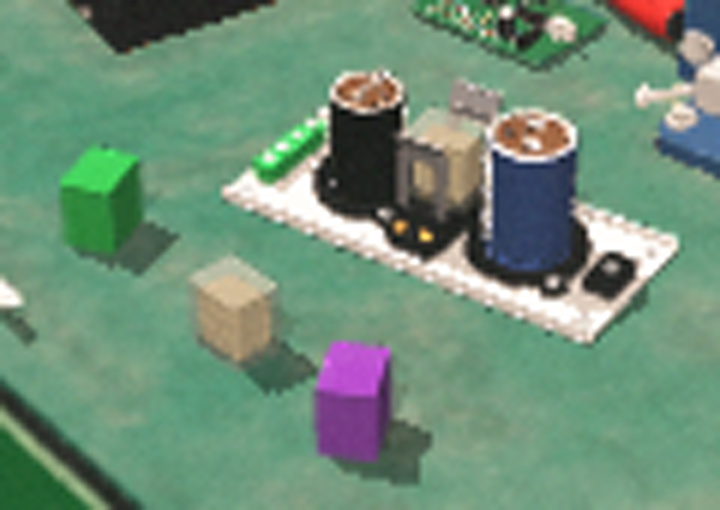

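The crops confirm it. Black cap at the +y end, old relay in the middle, blue cap at the -y end. The pale bench relay at (259,210) is the new one, and green and purple are decoys. Now precise poses from the depth.

```bash
python3 - <<'E'
from h import *
d=np.load("c0.npz")
def pts(c,lo,hi,cx,cy,r):
    W=d[c]; m=(W[...,2]>lo)&(W[...,2]<hi)&(np.hypot(W[...,0]-cx,W[...,1]-cy)<r); return W[m],d["p"+c[0]][m]
for c in("top","scene"):
    print(c)
    for n,cx,cy,r,lo,hi in [("blue",.545,-.068,.028,.05,.07),("black",.527,.004,.026,.044,.062),("old",.537,-.032,.014,.044,.052),("new",.427,-.036,.03,.025,.036),("tray",.597,-.307,.11,.006,.02),("bowl",.424,-.317,.075,.036,.05),("screw",.427,.23,.055,.03,.04),]:
        p,_=pts(c,lo,hi,cx,cy,r)
        if len(p)<5: print(n,len(p)); continue
        (x,y),(w,h),a=cv2.minAreaRect(p[:,:2].astype(np.float32)*1000)
        print(n,len(p),"med",np.median(p,0).round(4),"mean",p.mean(0).round(4),"rect",round(x,1),round(y,1),round(w,1),round(h,1),round(a,1),"ext",p[:,:2].min(0).round(3),p[:,:2].max(0).round(3))
    p,col=pts(c,-.004,.02,.537,-.03,.11); m=(col.min(1)>170); p=p[m]
    (x,y),(w,h),a=cv2.minAreaRect(p[:,:2].astype(np.float32)*1000); print("plate",len(p),np.median(p[:,2]),x,y,w,h,a)
E
```

```text
top
blue 141 med [ 0.5486 -0.067   0.0572] mean [ 0.5485 -0.0679  0.057 ] rect 546.0 -66.5 33.3 40.0 50.0 ext [ 0.532 -0.085] [ 0.566 -0.041]
black 105 med [0.5278 0.0034 0.0499] mean [0.5281 0.0026 0.05  ] rect 527.7 -1.7 27.5 36.9 1.2 ext [ 0.514 -0.02 ] [0.542 0.017]
old 69 med [ 0.5372 -0.0307  0.0471] mean [ 0.538  -0.0318  0.047 ] rect 538.8 -31.7 21.0 25.4 19.2 ext [ 0.526 -0.044] [ 0.55 -0.02]
new 84 med [ 0.4276 -0.0405  0.0299] mean [ 0.4285 -0.04    0.0298] rect 428.2 -40.6 20.8 26.7 2.3 ext [ 0.417 -0.054] [ 0.439 -0.027]
tray 319 med [ 0.6015 -0.3129  0.0079] mean [ 0.6018 -0.3104  0.0082] rect 589.6 -307.7 143.0 166.2 3.2 ext [ 0.514 -0.388] [ 0.663 -0.225]
bowl 387 med [ 0.4299 -0.3226  0.0418] mean [ 0.4288 -0.3144  0.0414] rect 426.6 -309.0 116.1 119.6 1.2 ext [ 0.368 -0.369] [ 0.485 -0.249]
screw 140 med [0.431  0.2365 0.0332] mean [0.4299 0.2323 0.0333] rect 429.1 229.2 82.1 83.3 1.0 ext [0.388 0.188] [0.47  0.271]
plate 705 0.0030839126762438607 539.22900390625 -31.21949005126953 73.00138854980469 171.24639892578125 16.185758590698242
scene
blue 145 med [ 0.5429 -
[... 350 characters left out ...]
0.525 -0.046] [ 0.549 -0.02 ]
new 111 med [ 0.4246 -0.0404  0.0303] mean [ 0.4249 -0.0398  0.0297] rect 426.5 -37.6 23.3 31.6 3.0 ext [ 0.414 -0.053] [ 0.438 -0.022]
tray 504 med [ 0.5908 -0.308   0.0085] mean [ 0.596  -0.3091  0.0084] rect 599.3 -303.9 160.9 113.8 88.8 ext [ 0.541 -0.385] [ 0.657 -0.224]
bowl 727 med [ 0.4413 -0.2991  0.0422] mean [ 0.432  -0.3025  0.0416] rect 424.4 -306.8 118.6 119.0 66.2 ext [ 0.364 -0.366] [ 0.484 -0.247]
screw 156 med [0.4284 0.2394 0.0341] mean [0.4275 0.2352 0.0337] rect 426.8 231.5 82.6 81.5 39.2 ext [0.385 0.188] [0.467 0.273]
plate 475 0.0043850093394651735 563.9902954101562 -20.501876831054688 131.92431640625 172.50906372070312 16.336105346679688
```

```bash
cat > go.py <<'E'
import sys; from h import *
# usage: go.py x y z yaw(closing dir deg) -> shift (cm, tool axes now) and tool rz needed
s=env.observe(); R=np.array(s["tool_rot"]); p=np.array(s["position"])
a=[float(v) for v in sys.argv[1:]]
ya=np.degrees(np.arctan2(R[1,1],R[0,1]))
print("p",p.round(4),"yaw",ya.round(2),"tilt",np.degrees(np.arccos(-R[2,2])).round(2),"w",round(float(s["grip_width"]),4),"t",s["time_s"])
if len(a)>3:
    dr=(ya-a[3]+90)%180-90; c=cv2.Rodrigues(np.array([0,0,np.radians(dr)]))[0]
    print("rz",dr.round(2)," after turn shift cm",((R@c).T@(np.array(a[:3])-p)*100).round(2))
print("shift cm",(R.T@(np.array(a[:3])-p)*100).round(2))
E
python3 go.py .35 0 .231 16.2
```

```text
p [0.1215 0.5364 0.2313] yaw 77.23 tilt 0.0 w 0.0855 t 1.2
rz 61.03  after turn shift cm [-5.788e+01  6.980e+00  3.000e-02]
shift cm [-3.414e+01 -4.726e+01  3.000e-02]
```

Request:
jog_arm(plan="0 0 6.1 0 0 0 0;0 0 6.1 0 0 0 0;0 0 6.1 0 0 0 0;0 0 6.1 0 0 0 0;0 0 6.1 0 0 0 0;0 0 6.1 0 0 0 0;0 0 6.1 0 0 0 0;0 0 6.1 0 0 0 0;0 0 6.1 0 0 0 0;0 0 6.1 0 0 0 0", grip_force=40)

```text
time_s: 2.03
position: [0.1215, 0.5364, 0.2314]
tool_rot: [[-0.275, 0.962, -0.0], [0.962, 0.275, 0.0], [0.0, 0.0, -1.0]]
ft_force: [-0.3, 0.7, 0.2]
grip_width: 0.0853
gripper_force: 0.0
```

Request:
jog_arm(plan="0 0 0 -3.4 0.41 0 0;0 0 0 -3.4 0.41 0 0;0 0 0 -3.4 0.41 0 0;0 0 0 -3.4 0.41 0 0;0 0 0 -3.4 0.41 0 0;0 0 0 -3.4 0.41 0 0;0 0 0 -3.4 0.41 0 0;0 0 0 -3.4 0.41 0 0;0 0 0 -3.4 0.41 0 0;0 0 0 -3.4 0.41 0 0")

```text
time_s: 2.87
position: [0.2561, 0.22, 0.2315]
tool_rot: [[-0.28, 0.96, 0.001], [0.96, 0.28, 0.0], [0.0, 0.001, -1.0]]
ft_force: [0.5, 0.6, -0.6]
grip_width: 0.0857
gripper_force: 0.0
```

Request:
jog_arm(plan="0 0 0 -3.4 0.41 0 0;0 0 0 -3.4 0.41 0 0;0 0 0 -3.4 0.41 0 0;0 0 0 -3.4 0.41 0 0;0 0 0 -3.4 0.41 0 0;0 0 0 -3.4 0.41 0 0;0 0 0 -3.4 0.41 0 0;0 0 0 0 0 0 0;0 0 0 0 0 0 0")

```text
time_s: 3.62
position: [0.3503, -0.0002, 0.2312]
tool_rot: [[-0.276, 0.961, -0.0], [0.961, 0.276, 0.0], [0.0, -0.0, -1.0]]
ft_force: [0.3, 0.3, -0.4]
grip_width: 0.0855
gripper_force: 0.0
```

```bash
python3 go.py .5465 -.0683 .12 16.2
```

```text
p [ 3.503e-01 -2.000e-04  2.312e-01] yaw 16.04 tilt 0.02 w 0.0855 t 3.6167
rz -0.16  after turn shift cm [-12.02  16.94  11.11]
shift cm [-11.97  16.97  11.11]
```

Request:
jog_arm(plan="0 0 0 -2 2.83 0 0;0 0 0 -2 2.83 0 0;0 0 0 -2 2.83 1 0;0 0 0 -2 2.83 2.5 0;0 0 0 -2 2.83 2.5 0;0 0 0 -2 2.83 2.5 0;0 0 0 0 0 2.6 0;0 0 0 0 0 0 0;0 0 0 0 0 0 0")

```text
time_s: 4.37
position: [0.5432, -0.0644, 0.1218]
tool_rot: [[-0.281, 0.96, -0.003], [0.96, 0.281, 0.001], [0.002, -0.003, -1.0]]
ft_force: [0.2, 0.2, 0.1]
grip_width: 0.085
gripper_force: 0.0
```

```bash
python3 go.py .5465 -.0683 .021 16.2; python3 - <<'E'
from h import *
b=cam("scene"); save(b["pixels"],"b1.png",(170,90,350,225),4)
E
```

```text
p [ 0.5432 -0.0644  0.1218] yaw 16.32 tilt 0.19 w 0.085 t 4.3667
rz 0.12  after turn shift cm [-0.49  0.23 10.08]
shift cm [-0.49  0.23 10.08]
```

View pics/b1.png

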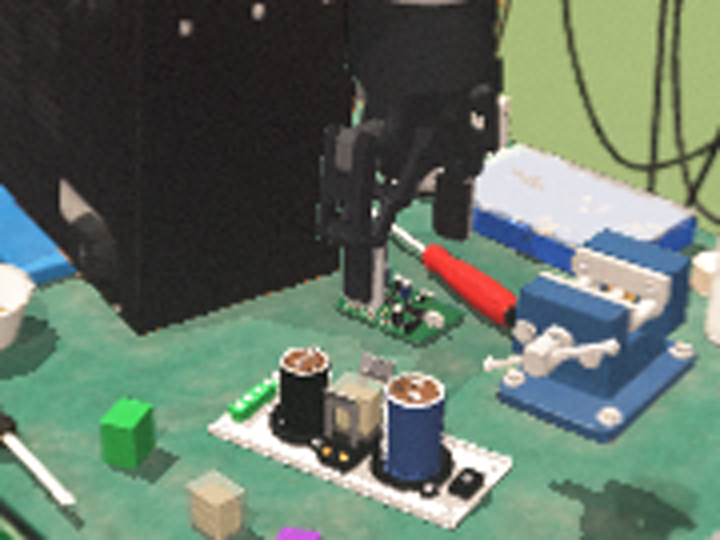

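Gripper is above the blue cap at crop (420,160). The vise stands behind it, so I'll descend with the fingers partly closed.

Request:
jog_arm(plan="0 0 0 -0.25 0.1 0 70;0 0 0 -0.24 0.13 2 70;0 0 0 0 0 2 70;0 0 0 0 0 1 70;0 0 0 0 0 0 70;0 0 0 0 0 0 70")

```text
time_s: 4.92
position: [0.548, -0.07, 0.0733]
tool_rot: [[-0.28, 0.96, 0.001], [0.96, 0.28, -0.0], [-0.001, 0.001, -1.0]]
ft_force: [0.6, -0.7, -0.3]
grip_width: 0.0619
gripper_force: 0.0
```

```bash
python3 go.py .5465 -.0683 .021 16.2; python3 - <<'E'
from h import *
d=np.load("c0.npz")
for c in("top","scene"):
    W=d[c]; m=(W[...,2]>.015)&(W[...,0]>.57)&(W[...,0]<.75)&(abs(W[...,1]+.06)<.09)
    p=W[m]; i=np.argsort(p[:,0])[:5]; print(c,p[i].round(3).tolist(),p[:,2].max())
b=cam("scene"); save(b["pixels"],"b2.png",(190,110,330,225),5)
E
```

```text
p [ 0.548  -0.07    0.0733] yaw 16.24 tilt 0.06 w 0.0619 t 4.9167
rz 0.04  after turn shift cm [ 0.21 -0.1   5.23]
shift cm [ 0.21 -0.1   5.23]
top [[0.62, -0.054, 0.038], [0.621, -0.057, 0.035], [0.621, -0.09, 0.055], [0.621, -0.082, 0.055], [0.621, -0.084, 0.063]] 0.08601923308473203
scene [[0.617, -0.089, 0.06], [0.618, -0.083, 0.054], [0.618, -0.085, 0.063], [0.618, -0.091, 0.061], [0.619, -0.088, 0.056]] 0.08681952511056557
```

View pics/b2.png

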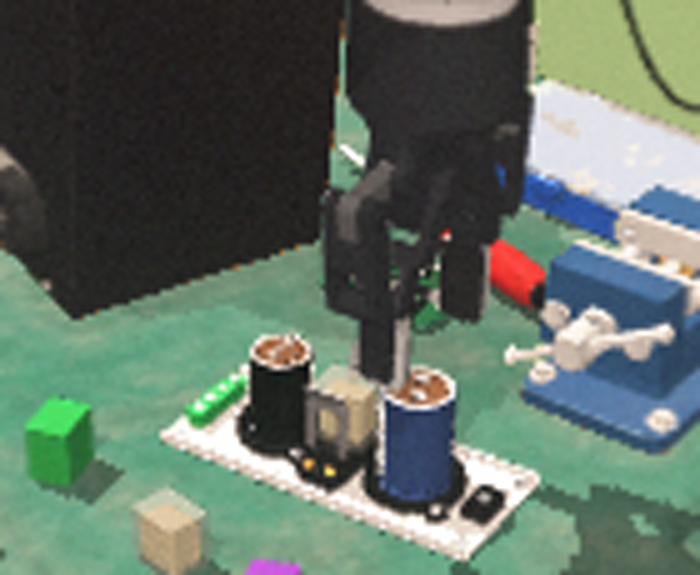

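Request:
jog_arm(plan="0 0 0 0.2 -0.1 1.5 70;0 0 0 0 0 2 70;0 0 0 0 0 1.7 70;0 0 0 0 0 0 70;0 0 0 0 0 0 70;0 0 0 0 0 0 170;0 0 0 0 0 0 170;0 0 0 0 0 0 170;0 0 0 0 0 0 170;0 0 0 0 0 0 170", grip_force=40)

```text
time_s: 5.8
position: [0.547, -0.0686, 0.0218]
tool_rot: [[-0.28, 0.96, 0.003], [0.96, 0.28, -0.001], [-0.002, 0.002, -1.0]]
ft_force: [0.0, -0.6, 5.6]
grip_width: 0.034
gripper_force: 39.5
```

Request:
jog_arm(plan="0 0 0 0 0 -1 170;0 0 0 0 0 -2 170;0 0 0 0 0 -2 170;0 0 0 0 0 -2 170;0 0 0 0 0 -2 170;0 0 0 0 0 -1 170;0 0 0 0 0 0 170;0 0 0 0 0 0 170;0 0 0 0 0 0 170")

```text
time_s: 6.55
position: [0.5457, -0.0682, 0.1193]
tool_rot: [[-0.279, 0.96, -0.002], [0.96, 0.279, 0.001], [0.001, -0.002, -1.0]]
ft_force: [0.0, -0.2, -1.3]
grip_width: 0.0339
gripper_force: 39.9
```

```bash
python3 go.py .600 -.342 .12 16.2; python3 - <<'E'
from h import *
b=cam("scene"); save(b["pixels"],"b3.png",(190,60,350,240),3)
E
```

```text
p [ 0.5457 -0.0682  0.1193] yaw 16.23 tilt 0.11 w 0.0339 t 6.55
rz 0.03  after turn shift cm [-27.81  -2.42  -0.1 ]
shift cm [-27.8   -2.44  -0.1 ]
```

View pics/b3.png

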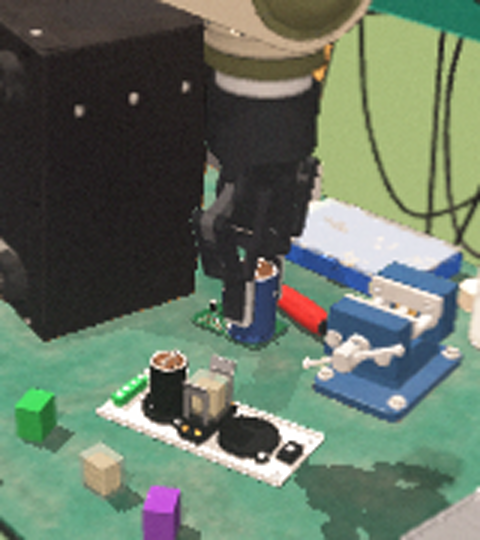

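Request:
jog_arm(plan="0 0 0 -2 -0.2 0 170;0 0 0 -3.2 -0.28 0 170;0 0 0 -3.2 -0.28 0 170;0 0 0 -3.2 -0.28 0 170;0 0 0 -3.2 -0.28 0 170;0 0 0 -3.2 -0.28 0 170;0 0 0 -3.2 -0.28 0 170;0 0 0 -3.2 -0.28 0 170;0 0 0 -2.2 -0.2 0 170;0 0 0 -1.2 -0.1 0 170")

```text
time_s: 7.43
position: [0.5999, -0.345, 0.1182]
tool_rot: [[-0.277, 0.961, -0.002], [0.961, 0.277, 0.001], [0.001, -0.001, -1.0]]
ft_force: [-0.2, -0.3, -0.7]
grip_width: 0.0341
gripper_force: 39.9
```

Request:
jog_arm(plan="0 0 0 0 0 0.5 170;0 0 0 0 0 2 170;0 0 0 0 0 2 170;0 0 0 0 0 2 170;0 0 0 0 0 1 170;0 0 0 0 0 0 170;0 0 0 0 0 0 170;0 0 0 0 0 0 170")

```text
time_s: 8.1
position: [0.6008, -0.3422, 0.0463]
tool_rot: [[-0.28, 0.96, 0.001], [0.96, 0.28, -0.001], [-0.001, 0.001, -1.0]]
ft_force: [0.9, -0.9, -0.6]
grip_width: 0.0341
gripper_force: 39.9
```

```bash
python3 go.py .600 -.342 .0205 16.2
```

```text
p [ 0.6008 -0.3422  0.0463] yaw 16.25 tilt 0.1 w 0.0341 t 8.1
rz 0.05  after turn shift cm [ 0.05 -0.08  2.58]
shift cm [ 0.05 -0.08  2.58]
```

Request:
jog_arm(plan="0 0 0 0 0 1 170;0 0 0 0 0 0.8 170;0 0 0 0 0 0.4 170;0 0 0 0 0 0.2 170;0 0 0 0 0 0.1 170;0 0 0 0 0 0 170;0 0 0 0 0 0 170;0 0 0 0 0 0 170")

```text
time_s: 8.77
position: [0.6005, -0.3423, 0.0204]
tool_rot: [[-0.28, 0.96, 0.0], [0.96, 0.28, -0.0], [-0.0, 0.0, -1.0]]
ft_force: [-0.3, 0.2, 0.1]
grip_width: 0.0344
gripper_force: 40.1
```

Request:
jog_arm(plan="0 0 0 0 0 0.08 170;0 0 0 0 0 0 170;0 0 0 0 0 0 140;0 0 0 0 0 0 110;0 0 0 0 0 0 60;0 0 0 0 0 0 60;0 0 0 0 0 -1 60;0 0 0 0 0 -3 60;0 0 0 0 0 -3.5 60;0 0 0 0 0 -3 60")

```text
time_s: 9.6
position: [0.6004, -0.3422, 0.1271]
tool_rot: [[-0.28, 0.96, 0.001], [0.96, 0.28, -0.001], [-0.001, 0.001, -1.0]]
ft_force: [0.5, -1.3, 0.5]
grip_width: 0.0653
gripper_force: 0.0
```

```bash
python3 go.py .5262 .0035 .125 16.2; python3 - <<'E'
from h import *
b=cam("scene"); save(b["pixels"],"b4.png",(300,120,480,320),3)
E
```

```text
p [ 0.6004 -0.3422  0.1271] yaw 16.24 tilt 0.06 w 0.0653 t 9.6
rz 0.04  after turn shift cm [35.27  2.52  0.18]
shift cm [35.27  2.54  0.18]
```

View pics/b4.png

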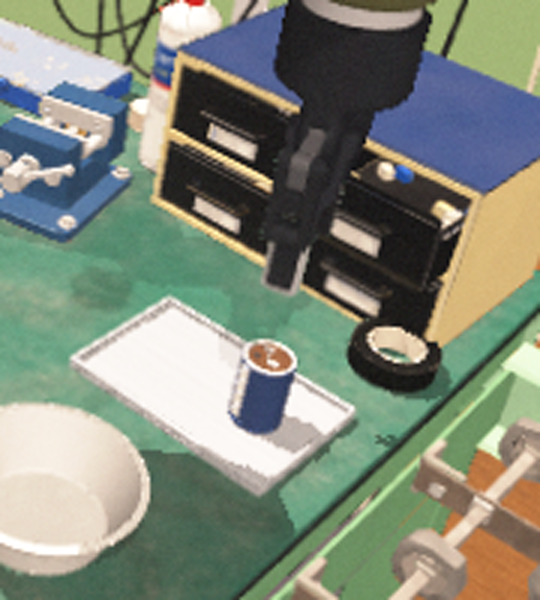

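Blue cap stands upright in the tray at crop (265,385). Now the black one.

Request:
jog_arm(plan="0 0 0 3.5 0.25 0 60;0 0 0 3.5 0.25 0 60;0 0 0 3.5 0.25 0 60;0 0 0 3.5 0.25 0 60;0 0 0 3.5 0.25 0 60;0 0 0 3.5 0.25 0 60;0 0 0 3.5 0.25 0 60;0 0 0 3.5 0.25 0 60;0 0 0 3.6 0.25 0 60;0 0 0 3.6 0.27 0 60")

```text
time_s: 10.48
position: [0.5256, 0.0043, 0.1251]
tool_rot: [[-0.279, 0.96, 0.001], [0.96, 0.279, -0.0], [-0.0, 0.001, -1.0]]
ft_force: [0.7, 0.3, 0.6]
grip_width: 0.0655
gripper_force: 0.0
```

Request:
jog_arm(plan="0 0 0 0 0 1 70;0 0 0 0 0 2 70;0 0 0 0 0 2 70;0 0 0 0 0 0 70;0 0 0 0 0 0 70;0 0 0 0 0 0 70")

```text
time_s: 10.98
position: [0.5267, 0.0026, 0.0756]
tool_rot: [[-0.279, 0.96, 0.002], [0.96, 0.279, -0.0], [-0.001, 0.001, -1.0]]
ft_force: [0.5, -0.5, 0.5]
grip_width: 0.0618
gripper_force: 0.0
```

```bash
python3 go.py .5262 .003 .019 16.2;  python3 - <<'E'
from h import *
b=cam("top"); save(b["pixels"],"b5.png",(200,100,320,220),5)
E
```

```text
p [0.5267 0.0026 0.0756] yaw 16.22 tilt 0.1 w 0.0618 t 10.9833
rz 0.02  after turn shift cm [ 0.06 -0.05  5.66]
shift cm [ 0.06 -0.05  5.66]
```

View pics/b5.png

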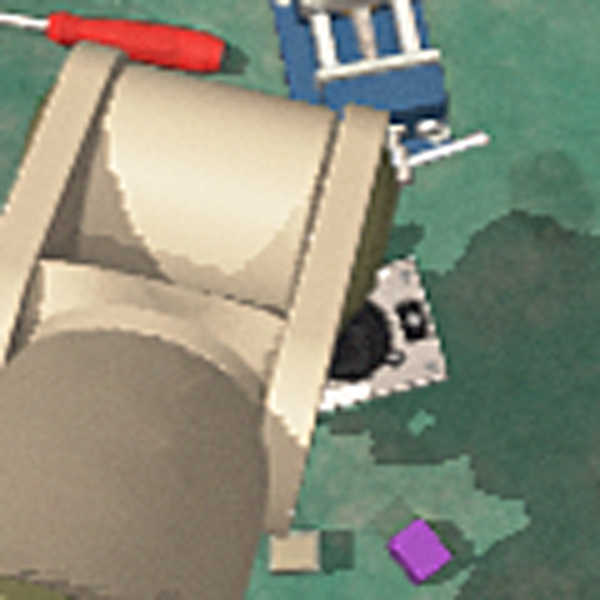

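The top view shows only the arm over the plate, with the empty large clamp at crop (360,340) clear. The arm stays about 3 cm off the amplifier, so I'll continue down.

Request:
jog_arm(plan="0 0 0 0 0 1.5 70;0 0 0 0 0 2 70;0 0 0 0 0 1.5 70;0 0 0 0 0 0.6 70;0 0 0 0 0 0 70;0 0 0 0 0 0 180;0 0 0 0 0 0 180;0 0 0 0 0 0 180;0 0 0 0 0 0 180;0 0 0 0 0 0 180", grip_force=40)

```text
time_s: 11.87
position: [0.5267, 0.0027, 0.0197]
tool_rot: [[-0.28, 0.96, 0.002], [0.96, 0.28, -0.001], [-0.001, 0.002, -1.0]]
ft_force: [-1.3, -0.6, 6.1]
grip_width: 0.0291
gripper_force: 39.3
```

Request:
jog_arm(plan="0 0 0 0 0 -1 180;0 0 0 0 0 -2 180;0 0 0 0 0 -2 180;0 0 0 0 0 -2 180;0 0 0 0 0 -2 180;0 0 0 0 0 -1 180;0 0 0 0 0 0 180;0 0 0 0 0 0 180")

```text
time_s: 12.53
position: [0.5261, 0.0028, 0.1191]
tool_rot: [[-0.28, 0.96, 0.001], [0.96, 0.28, -0.0], [-0.001, 0.001, -1.0]]
ft_force: [-1.4, 0.8, -1.2]
grip_width: 0.029
gripper_force: 39.5
```

```bash
python3 go.py .600 -.268 .12 16.2
```

```text
p [0.5261 0.0028 0.1191] yaw 16.24 tilt 0.08 w 0.029 t 12.5333
rz 0.04  after turn shift cm [-28.07  -0.46  -0.07]
shift cm [-28.07  -0.48  -0.07]
```

Request:
jog_arm(plan="0 0 0 -2 -0.05 0 180;0 0 0 -3.2 -0.05 0 180;0 0 0 -3.2 -0.05 0 180;0 0 0 -3.2 -0.05 0 180;0 0 0 -3.2 -0.05 0 180;0 0 0 -3.2 -0.05 0 180;0 0 0 -3.2 -0.05 0 180;0 0 0 -3.2 -0.05 0 180;0 0 0 -2.4 -0.05 0 180;0 0 0 -1.3 0 0 180")

```text
time_s: 13.37
position: [0.6001, -0.271, 0.1167]
tool_rot: [[-0.277, 0.961, -0.002], [0.961, 0.277, 0.001], [0.001, -0.001, -1.0]]
ft_force: [0.5, -0.7, -0.6]
grip_width: 0.029
gripper_force: 39.5
```

Request:
jog_arm(plan="0 0 0 0 0 1 180;0 0 0 0 0 2 180;0 0 0 0 0 2.5 180;0 0 0 0 0 2 180;0 0 0 0 0 1 180;0 0 0 0 0 0 180;0 0 0 0 0 0 180;0 0 0 0 0 0 180")

```text
time_s: 14.03
position: [0.6009, -0.2682, 0.0345]
tool_rot: [[-0.28, 0.96, 0.002], [0.96, 0.28, -0.001], [-0.001, 0.001, -1.0]]
ft_force: [-0.3, 0.2, -0.8]
grip_width: 0.0288
gripper_force: 39.5
```

```bash
python3 go.py .600 -.268 .0175 16.2
```

```text
p [ 0.6009 -0.2682  0.0345] yaw 16.25 tilt 0.1 w 0.0288 t 14.0333
rz 0.05  after turn shift cm [ 0.05 -0.08  1.7 ]
shift cm [ 0.05 -0.08  1.7 ]
```

Request:
jog_arm(plan="0 0 0 0 0 0.8 180;0 0 0 0 0 0.5 180;0 0 0 0 0 0.3 180;0 0 0 0 0 0.1 180;0 0 0 0 0 0 180;0 0 0 0 0 0 180;0 0 0 0 0 0 150;0 0 0 0 0 0 120;0 0 0 0 0 0 60;0 0 0 0 0 0 60")

```text
time_s: 14.87
position: [0.6003, -0.2682, 0.0161]
tool_rot: [[-0.28, 0.96, -0.0], [0.96, 0.28, 0.0], [0.0, -0.0, -1.0]]
ft_force: [0.1, -0.3, 0.2]
grip_width: 0.065
gripper_force: 0.0
```

Request:
jog_arm(plan="0 0 0 0 0 -1 40;0 0 0 0 0 -2.5 40;0 0 0 0 0 -3 40;0 0 0 0 0 -3 40;0 0 0 0 0 -1 40;0 0 0 0 0 0 40")

```text
time_s: 15.37
position: [0.6015, -0.2689, 0.1251]
tool_rot: [[-0.28, 0.96, 0.005], [0.96, 0.28, -0.004], [-0.005, 0.004, -1.0]]
ft_force: [0.7, -0.1, -0.5]
grip_width: 0.0721
gripper_force: 0.0
```

```bash
python3 go.py .5372 -.0326 .125 -73.8; python3 - <<'E'
from h import *
a=cam("top"); b=cam("scene")
for n,im in(("top",a),("scene",b)):
    W=cloud(im)
    for nm,cx,cy,r,lo,hi in [("blue",.6,-.342,.03,.05,.07),("black",.6,-.268,.03,.044,.062),("old",.537,-.032,.02,.044,.050)]:
        m=(W[...,2]>lo)&(W[...,2]<hi)&(np.hypot(W[...,0]-cx,W[...,1]-cy)<r); p=W[m]
        if len(p)>5: print(n,nm,len(p),p.mean(0).round(4),cv2.minAreaRect(p[:,:2].astype(np.float32)*1000))
ca=cv2.resize(a["pixels"][100:220,210:410],(600,360),interpolation=2)
save(ca,"b6.png")
E
```

```text
p [ 0.6015 -0.2689  0.1251] yaw 16.24 tilt 0.37 w 0.0721 t 15.3667
rz -89.96  after turn shift cm [-0.42 24.48 -0.11]
shift cm [24.48  0.44 -0.11]
scene blue 206 [ 0.5969 -0.3415  0.0557] ((599.2210693359375, -340.0940856933594), (36.049407958984375, 32.72011947631836), 32.44397735595703)
scene black 129 [ 0.5964 -0.2667  0.048 ] ((597.3446655273438, -265.66802978515625), (28.868972778320312, 29.103435516357422), 15.210618019104004)
scene old 92 [ 0.538  -0.0318  0.0473] ((536.522216796875, -30.90696907043457), (39.16175842285156, 27.025476455688477), 18.524438858032227)
```

View pics/b6.png

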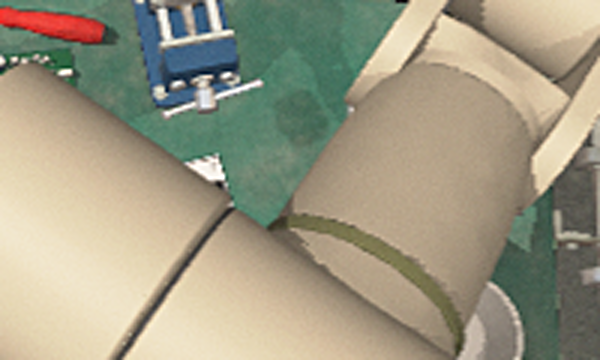

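Request:
jog_arm(plan="0 0 7 0 0 0 40;0 0 7 0 0 0 40;0 0 7 0 0 0 40;0 0 7 0 0 0 40;0 0 7 0 0 0 40;0 0 7 0 0 0 40;0 0 7 0 0 0 40;0 0 7 0 0 0 40;0 0 7 0 0 0 40;0 0 7 0 0 0 40")

```text
time_s: 16.3
position: [0.5996, -0.2678, 0.1191]
tool_rot: [[0.81, 0.586, -0.003], [0.586, -0.81, 0.002], [-0.001, -0.004, -1.0]]
ft_force: [0.2, -0.4, 0.2]
grip_width: 0.0719
gripper_force: 0.0
```

Request:
jog_arm(plan="0 0 7 0 0 0 40;0 0 7 0 0 0 40;0 0 6 0 0 0 40;0 0 0 0.05 -3 0 40;0 0 0 0.05 -4 0 40;0 0 0 0.05 -4 0 40;0 0 0 0.05 -4 0 40;0 0 0 0.05 -4 0 40;0 0 0 0.1 -3.5 0 40;0 0 0 0 -2 0 40")

```text
time_s: 17.13
position: [0.5329, -0.0286, 0.1197]
tool_rot: [[0.96, 0.281, -0.004], [0.281, -0.96, 0.002], [-0.004, -0.003, -1.0]]
ft_force: [0.7, 0.2, 0.2]
grip_width: 0.0721
gripper_force: 0.0
```

Request:
jog_arm(plan="0 0 0 0 0 0 40;0 0 0 0 0 1 40;0 0 0 0 0 1 40;0 0 0 0 0 1 40;0 0 0 0 0 0 40;0 0 0 0 0 0 40;0 0 0 0 0 0 40")

```text
time_s: 17.72
position: [0.5353, -0.0324, 0.0913]
tool_rot: [[0.96, 0.279, -0.0], [0.279, -0.96, 0.0], [-0.0, -0.0, -1.0]]
ft_force: [0.1, 1.0, -0.5]
grip_width: 0.0718
gripper_force: 0.0
```

```bash
python3 go.py .5372 -.0326 .021 -73.8
```

```text
p [ 0.5353 -0.0324  0.0913] yaw -73.8 tilt 0.02 w 0.0718 t 17.7167
rz 0.0  after turn shift cm [0.18 0.07 7.03]
shift cm [0.18 0.07 7.03]
```

Request:
jog_arm(plan="0 0 0 0.2 0.05 1 40;0 0 0 0 0 1.5 40;0 0 0 0 0 1.5 40;0 0 0 0 0 1 40;0 0 0 0 0 0.5 40;0 0 0 0 0 0 40;0 0 0 0 0 0 40")

```text
time_s: 18.3
position: [0.5375, -0.032, 0.0366]
tool_rot: [[0.96, 0.28, 0.0], [0.28, -0.96, -0.0], [0.0, 0.0, -1.0]]
ft_force: [0.6, 0.5, -0.1]
grip_width: 0.0718
gripper_force: 0.0
```

```bash
python3 go.py .5375 -.0325 .021 -73.8;  python3 - <<'E'
from h import *
b=cam("scene"); save(b["pixels"],"b7.png",(190,120,330,225),5)
E
```

```text
p [ 0.5375 -0.032   0.0366] yaw -73.77 tilt 0.02 w 0.0718 t 18.3
rz 0.03  after turn shift cm [-0.02  0.04  1.56]
shift cm [-0.02  0.04  1.56]
```

View pics/b7.png

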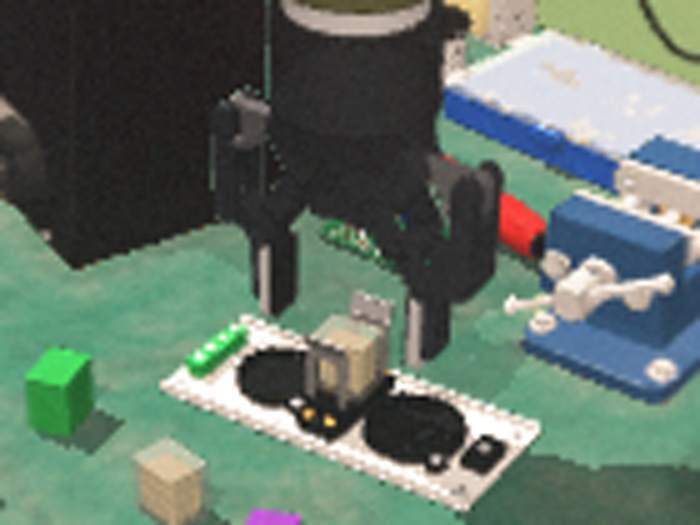

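Fingers straddle the relay at crop (345,350), clear of the clips. Going down and gripping.

Request:
jog_arm(plan="0 0 0 0 0.04 0.8 60;0 0 0 0 0 0.7 100;0 0 0 0 0 0.1 120;0 0 0 0 0 0 140;0 0 0 0 0 0 200;0 0 0 0 0 0 200;0 0 0 0 0 0 200;0 0 0 0 0 0 200;0 0 0 0 0 0 200;0 0 0 0 0 0 200", grip_force=40)

```text
time_s: 19.18
position: [0.5374, -0.0323, 0.0205]
tool_rot: [[0.96, 0.28, 0.0], [0.28, -0.96, -0.0], [0.0, 0.0, -1.0]]
ft_force: [-0.3, 0.2, -0.8]
grip_width: 0.0274
gripper_force: 39.4
```

Request:
jog_arm(plan="0 0 0 0 0 -0.4 200;0 0 0 0 0 -0.8 200;0 0 0 0 0 -1 200;0 0 0 0 0 -2 200;0 0 0 0 0 -2 200;0 0 0 0 0 -2 200;0 0 0 0 0 -2 200;0 0 0 0 0 -0.8 200;0 0 0 0 0 0 200;0 0 0 0 0 0 200")

```text
time_s: 20.02
position: [0.5372, -0.0323, 0.1303]
tool_rot: [[0.96, 0.28, 0.0], [0.28, -0.96, -0.0], [0.0, 0.0, -1.0]]
ft_force: [1.1, -0.4, -0.7]
grip_width: 0.0275
gripper_force: 39.4
```

```bash
python3 go.py .425 -.308 .125 -73.8
```

```text
p [ 0.5372 -0.0323  0.1303] yaw -73.77 tilt 0.01 w 0.0275 t 20.0167
rz 0.03  after turn shift cm [-18.47  23.35   0.53]
shift cm [-18.48  23.34   0.53]
```

Width 27.4 mm where 22 was expected, so I'll look at what's held.

```bash
python3 - <<'E'
from h import *
b=cam("scene"); save(b["pixels"],"b8.png",(200,70,320,220),4)
W=cloud(b)
m=(W[...,2]>.035)&(W[...,2]<.06)&(np.hypot(W[...,0]-.537,W[...,1]+.032)<.035); p=W[m]; print(len(p),p.mean(0) if len(p) else 0)
E
```

```text
104 [ 0.53880956 -0.03011182  0.04662069]
```

View pics/b8.png

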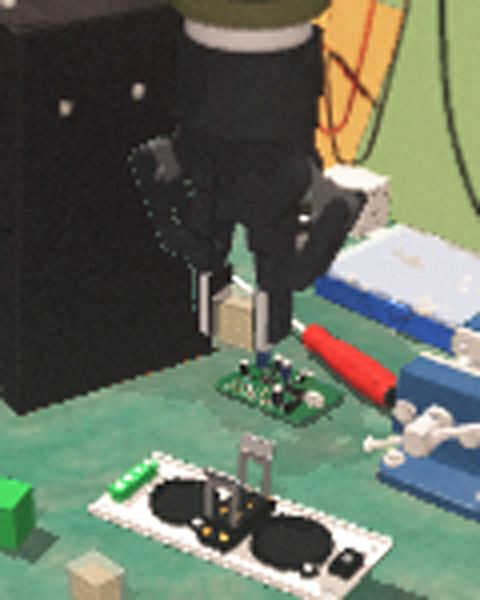

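```bash
python3 - <<'E'
from h import *
b=cam("scene"); W=cloud(b); P=b["pixels"].astype(int)
s=env.observe(); p=np.array(s["position"]); R=np.array(s["tool_rot"])
L=(W-p)@R*1000
m=(abs(L[...,0])<25)&(abs(L[...,1])<30)&(L[...,2]>-45)&(L[...,2]<12)
v,u=np.where(m); print(u.min(),u.max(),v.min(),v.max())
for r in range(v.min(),v.max()+1,2):
    k=np.where(m[r])[0]
    print(r,[(int(c),*L[r,c].round(0).astype(int).tolist(),*P[r,c].tolist()) for c in k[::2]])
E
```

```text
247 272 134 159
134 [(256, 9, -18, -43, 56, 67, 61)]
136 [(247, -13, -28, -44, 85, 101, 88), (254, -1, -17, -43, 41, 40, 38), (256, 7, -17, -40, 73, 68, 63)]
138 [(248, -5, -30, -36, 60, 68, 61), (250, -7, -24, -38, 91, 83, 83), (252, -6, -19, -39, 66, 64, 62), (254, -3, -16, -39, 41, 38, 36), (256, 6, -16, -36, 40, 35, 34)]
140 [(248, -7, -29, -32, 59, 69, 65), (250, -12, -20, -37, 182, 169, 161), (252, -11, -16, -37, 46, 40, 37), (254, -4, -15, -35, 36, 36, 33), (256, 5, -16, -31, 39, 40, 34)]
142 [(248, -8, -28, -28, 53, 66, 63), (250, -13, -19, -33, 179, 168, 159), (252, -12, -15, -33, 41, 34, 34), (254, -2, -16, -29, 35, 35, 33), (256, 2, -14, -28, 158, 143, 128), (258, 5, -10, -28, 189, 193, 170), (260, 7, -7, -28, 189, 187, 167), (262, 10, -3, -27, 253, 250, 243), (265, -10, 17, -42, 48, 45, 48), (267, -10, 22, -43, 45, 42, 44), (270, -7, 27, -43, 49, 47, 47)]
144 [(248, -6, -29, -22, 56, 72, 65), (250, -8, -23, -25, 182, 169, 161), (252, -11, -15, -28, 45, 43, 40), (254, -7, -13, -27, 155, 141, 126), (256, -6, -9, -28, 157, 139, 126), (258, -3, -5, -28, 224, 207, 171), (260, 
[... 2008 characters left out ...]
6, 176, 155, 119), (257, -9, -4, -6, 178, 158, 120), (259, -10, 2, -8, 190, 168, 129), (261, -10, 7, -10, 178, 154, 119), (263, -11, 13, -12, 78, 70, 71), (265, -10, 17, -13, 176, 163, 154), (267, -8, 21, -13, 49, 47, 49), (269, -5, 25, -13, 45, 45, 44)]
156 [(253, -10, -13, 1, 132, 138, 119), (255, -12, -7, -1, 131, 142, 119), (257, -9, -3, -1, 140, 144, 116), (259, -9, 2, -3, 173, 153, 116), (261, -11, 8, -6, 178, 157, 121), (263, -12, 14, -8, 76, 69, 66), (265, -12, 19, -10, 176, 164, 156), (267, -2, 18, -5, 118, 110, 106)]
158 [(258, -12, 1, 1, 113, 133, 111), (260, -10, 5, 1, 127, 141, 118), (262, -11, 11, -1, 121, 140, 116), (264, -6, 13, 0, 90, 93, 95), (266, -8, 19, -3, 92, 93, 105)]
```

```bash
python3 - <<'E'
from h import *
d=np.load("c0.npz"); th=np.radians(16.2); A=np.array([[np.cos(th),-np.sin(th)],[np.sin(th),np.cos(th)]])
def show(W,P,lo,hi,t):
    q=(W[...,:2]-[.5372,-.0325])@A*1000
    m=(abs(q[...,0])<24)&(abs(q[...,1])<17)&(W[...,2]>lo)&(W[...,2]<hi)
    print(t,m.sum()); 
    H=np.histogram2d(q[m][:,0],q[m][:,1],bins=[np.arange(-24,25,3),np.arange(-18,19,3)])[0].astype(int)
    print(H)
for c in("top","scene"): show(d[c],d["p"+c[0]],.042,.06,c+" before")
b=cam("scene"); show(cloud(b),0,.02,.06,"scene now, clips")
# new relay in its own axes
for c in("top","scene"):
    W=d[c]; m=(abs(W[...,0]-.427)<.03)&(abs(W[...,1]+.04)<.03)&(W[...,2]>.026)&(W[...,2]<.036); p=W[m]
    print(c,cv2.minAreaRect(p[:,:2].astype(np.float32)*1000), np.percentile(p,[2,98],0).round(4).tolist())
E
```

```text
top before 124
[[0 0 0 0 0 1 0 0 0 0 0 0]
 [0 0 0 1 2 1 1 1 1 0 0 0]
 [0 0 1 1 0 0 1 1 0 1 0 0]
 [0 0 0 0 0 0 0 0 0 0 0 0]
 [0 0 0 0 0 0 0 1 1 1 0 0]
 [0 1 2 1 2 2 1 1 1 1 1 0]
 [0 1 2 1 1 1 3 2 1 1 0 0]
 [0 1 1 1 2 1 0 1 1 1 1 0]
 [0 1 1 2 0 1 1 1 1 2 1 0]
 [0 1 1 2 1 1 2 1 2 0 1 0]
 [0 1 1 1 1 1 0 2 1 2 2 0]
 [0 1 1 2 1 1 2 1 1 1 0 0]
 [0 0 0 0 0 0 0 1 0 0 1 0]
 [0 0 0 0 0 0 0 0 0 0 0 0]
 [0 0 0 2 2 1 2 2 1 1 0 0]
 [0 0 1 1 1 2 2 2 2 2 0 0]]
scene before 154
[[0 0 0 1 2 2 1 1 0 1 0 0]
 [0 0 2 1 1 3 0 1 4 4 1 0]
 [0 0 0 2 2 0 2 2 0 0 0 0]
 [0 0 0 0 0 0 0 0 0 0 0 0]
 [0 0 4 3 2 0 1 2 1 2 0 0]
 [0 0 1 1 2 1 1 1 0 2 1 0]
 [0 1 3 1 0 1 1 1 1 0 1 0]
 [0 1 0 0 1 1 1 2 1 1 1 0]
 [0 0 2 1 1 1 1 1 0 0 1 0]
 [0 0 1 0 2 1 1 0 1 2 0 1]
 [0 0 1 2 2 0 1 1 1 0 1 0]
 [0 0 0 1 0 0 1 1 0 1 1 0]
 [0 0 0 0 0 0 0 0 0 0 0 0]
 [0 0 0 1 2 2 1 1 1 3 0 0]
 [0 0 0 2 3 2 3 4 4 4 2 0]
 [0 0 0 2 2 2 1 3 0 1 0 0]]
scene now, clips 150
[[ 0  0  0  3  1  2  1  1  2  1  0  0]
 [ 0  0  3  4  3  3  1  3  2  5  4  0]
 [ 0  0  3  6  7  1  0  2  1  7  3  0]
 [ 0  0  0  0  0  0  0  0  0  0  0  0]
 [ 0  0  0  0  0  0  0  0  0  0  0  0]
 [ 0  0  0  0  0  0  0  0  0  0  0  0]
 [ 0  0  0  0  0  0  0  0  0  0  0  0]
 [ 0  0  0  0  0  0  0  0  0  0  0  0]
 [ 0  0  0  0  0  0  0  0  0  0  0  0]
 [ 0  0  0  0  0  0  0  0  0  0  0  0]
 [ 0  0  0  0  0  0  0  0  0  0  0  0]
 [ 0  0  0  0  0  0  0  0  0  0  0  0]
 [ 0  0  0  0  0  0  0  0  0  0  0  0]
 [ 0  0  0  7  3  3  1  4  4  6  0  0]
 [ 0  0  0 11  7  2  3  2  5  6  4  0]
 [ 0  0  0  2  1  2  3  1  2  1  1  0]]
top ((429.11309814453125, -40.596214294433594), (19.2753963470459, 26.45055389404297), 1.0826222896575928) [[0.4196, -0.0523, 0.0264], [0.4386, -0.0273, 0.0332]]
scene ((426.52374267578125, -37.58708572387695), (23.306793212890625, 31.55129051208496), 3.0050671100616455) [[0.4152, -0.0527, 0.0262], [0.4372, -0.025, 0.032]]
```

The depth before removal agrees with the 27.4 mm grip: the failed relay was plugged crosswise, with its 28 mm side along the row. The new one goes in as specified, its 28 mm between the clips, and the ~30 mm clip gap suits that. Failed relay goes into the bowl first.

Request:
jog_arm(plan="0 0 0 -1.5 1.8 0 200;0 0 0 -2.4 3 0 200;0 0 0 -2.4 3 0 200;0 0 0 -2.4 3 0 200;0 0 0 -2.4 3 0 200;0 0 0 -2.4 3 0 200;0 0 0 -2.2 2.9 0 200;0 0 0 -1.8 2.4 0 200;0 0 0 -0.9 1.2 0 200;0 0 0 0 0 0 200")

```text
time_s: 21.0
position: [0.4246, -0.3101, 0.1293]
tool_rot: [[0.961, 0.276, -0.001], [0.276, -0.961, 0.001], [-0.001, -0.001, -1.0]]
ft_force: [0.5, 0.6, 0.1]
grip_width: 0.0275
gripper_force: 39.5
```

Request:
jog_arm(plan="0 0 0 0 0 1.5 200;0 0 0 0 0 2.5 200;0 0 0 0 0 3 200;0 0 0 0 0 2.5 200;0 0 0 0 0 1.5 200;0 0 0 0 0 0.4 200;0 0 0 0 0 0 200;0 0 0 0 0 0 200;0 0 0 0 0 0 130;0 0 0 0 0 0 100")

```text
time_s: 21.83
position: [0.4263, -0.3077, 0.0175]
tool_rot: [[0.96, 0.28, 0.001], [0.28, -0.96, -0.002], [0.001, 0.002, -1.0]]
ft_force: [0.1, 0.0, -0.1]
grip_width: 0.0508
gripper_force: 0.0
```

Request:
jog_arm(plan="0 0 0 0 0 0 100;0 0 0 0 0 -1 100;0 0 0 0 0 -3 100;0 0 0 0 0 -3.5 100;0 0 0 0 0 -3 60;0 0 0 0 0 0 60;0 0 0 0 0 0 60")

```text
time_s: 22.42
position: [0.4263, -0.308, 0.1237]
tool_rot: [[0.96, 0.28, 0.003], [0.28, -0.96, -0.003], [0.002, 0.004, -1.0]]
ft_force: [-0.0, 0.4, 0.4]
grip_width: 0.0651
gripper_force: 0.0
```

```bash
python3 go.py .4275 -.039 .125 2.2; python3 - <<'E'
from h import *
b=cam("scene"); W=cloud(b)
m=(np.hypot(W[...,0]-.425,W[...,1]+.308)<.03)&(W[...,2]>.012)&(W[...,2]<.06); print(m.sum(),W[m].mean(0),W[m].max(0),W[m].min(0))
E
```

```text
p [ 0.4263 -0.308   0.1237] yaw -73.76 tilt 0.26 w 0.0651 t 22.4167
rz -75.96  after turn shift cm [26.87  1.15 -0.23]
shift cm [  7.63 -25.79  -0.23]
286 [ 0.42217462 -0.30874507  0.02823037] [ 0.4387084  -0.29074666  0.03788212] [ 0.41192521 -0.32198592  0.01200589]
```

Request:
jog_arm(plan="0 0 -7 0 0 0 60;0 0 -7 0 0 0 60;0 0 -7 0 0 0 60;0 0 -7 0 0 0 60;0 0 -7 0 0 0 60;0 0 -7 0 0 0 60;0 0 -7 0 0 0 60;0 0 -7 0 0 0 60;0 0 -7 0 0 0 60;0 0 -7 0 0 0 60")

```text
time_s: 23.3
position: [0.4253, -0.307, 0.1202]
tool_rot: [[0.06, 0.998, -0.002], [0.998, -0.06, 0.002], [0.002, -0.002, -1.0]]
ft_force: [-0.1, -0.4, 0.1]
grip_width: 0.0653
gripper_force: 0.0
```

Request:
jog_arm(plan="0 0 -6 0 0 0 60;0 0 0 2.5 0.1 0 60;0 0 0 3.5 0.15 0 60;0 0 0 3.5 0.15 0 60;0 0 0 3.5 0.15 0 60;0 0 0 3.5 0.15 0 60;0 0 0 3.5 0.15 0 60;0 0 0 3.4 0.15 0 60;0 0 0 2.4 0.1 0 60;0 0 0 1 0.05 0 60")

```text
time_s: 24.13
position: [0.4256, -0.0364, 0.1206]
tool_rot: [[-0.041, 0.999, -0.003], [0.999, 0.041, 0.001], [0.002, -0.003, -1.0]]
ft_force: [-0.4, 0.3, 0.3]
grip_width: 0.0652
gripper_force: 0.0
```

Request:
jog_arm(plan="0 0 0 0 0 1.5 60;0 0 0 0 0 2.5 60;0 0 0 0 0 2 60;0 0 0 0 0 0 60;0 0 0 0 0 0 60;0 0 0 0 0 0 60")

```text
time_s: 24.63
position: [0.4273, -0.0397, 0.0619]
tool_rot: [[-0.039, 0.999, 0.0], [0.999, 0.039, -0.0], [-0.0, 0.0, -1.0]]
ft_force: [0.3, -0.3, -0.6]
grip_width: 0.0653
gripper_force: 0.0
```

```bash
python3 go.py .4275 -.0397 .006 2.2; python3 - <<'E'
from h import *
# new relay yaw from scene side/top points refit (undisturbed)
b=cam("scene"); W=cloud(b); m=(abs(W[...,0]-.427)<.025)&(abs(W[...,1]+.04)<.025)&(W[...,2]>.0275)&(W[...,2]<.033); p=W[m]
print(m.sum(),cv2.minAreaRect(p[:,:2].astype(np.float32)*1000),p.mean(0))
E
```

```text
p [ 0.4273 -0.0397  0.0619] yaw 2.21 tilt 0.02 w 0.0653 t 24.6333
rz 0.01  after turn shift cm [0.   0.02 5.59]
shift cm [0.   0.02 5.59]
92 ((425.7829895019531, -38.77915954589844), (22.268102645874023, 30.317779541015625), 3.8023974895477295) [ 0.42514562 -0.03905282  0.03059296]
```

Request:
jog_arm(plan="0 0 0 0 0 1.5 60;0 0 0 0 0 2 60;0 0 0 0 0 1.4 60;0 0 0 0 0 0.5 60;0 0 0 0 0 0 100;0 0 0 0 0 0 130;0 0 0 0 0 0 210;0 0 0 0 0 0 210;0 0 0 0 0 0 210;0 0 0 0 0 0 210", grip_force=40)

```text
time_s: 25.52
position: [0.4274, -0.0394, 0.0084]
tool_rot: [[-0.039, 0.999, 0.002], [0.999, 0.039, -0.001], [-0.001, 0.002, -1.0]]
ft_force: [-0.5, -0.3, 5.7]
grip_width: 0.0208
gripper_force: 39.3
```

Request:
jog_arm(plan="0 0 0 0 0 -0.5 210;0 0 0 0 0 -2 210;0 0 0 0 0 -2.5 210;0 0 0 0 0 -2.5 210;0 0 0 0 0 -2 210;0 0 0 0 0 -1 210;0 0 0 0 0 0 210;0 0 0 0 0 0 210;0 0 0 0 0 0 210")

```text
time_s: 26.27
position: [0.4265, -0.0391, 0.1119]
tool_rot: [[-0.039, 0.999, -0.001], [0.999, 0.039, 0.0], [0.0, -0.001, -1.0]]
ft_force: [-0.1, -0.6, -0.5]
grip_width: 0.0209
gripper_force: 39.3
```

```bash
python3 go.py .5372 -.0325 .11 -73.8
```

```text
p [ 0.4265 -0.0391  0.1119] yaw 2.24 tilt 0.06 w 0.0209 t 26.2667
rz 76.04  after turn shift cm [10.82  2.46  0.18]
shift cm [ 0.23 11.09  0.18]
```

Request:
jog_arm(plan="0 0 7 0 0 0 210;0 0 7 0 0 0 210;0 0 7 0 0 0 210;0 0 7 0 0 0 210;0 0 7 0 0 0 210;0 0 7 0 0 0 210;0 0 7 0 0 0 210;0 0 7 0 0 0 210;0 0 7 0 0 0 210;0 0 7 0 0 0 210")

```text
time_s: 27.1
position: [0.4264, -0.0391, 0.1114]
tool_rot: [[0.928, 0.373, -0.002], [0.373, -0.928, 0.001], [-0.002, -0.002, -1.0]]
ft_force: [-0.4, 0.7, -0.3]
grip_width: 0.0214
gripper_force: 39.2
```

Request:
jog_arm(plan="0 0 6 0 0 0 210;0 0 0 2 0.4 0 210;0 0 0 3 0.7 0 210;0 0 0 3 0.7 0 210;0 0 0 2 0.45 0 210;0 0 0 0.8 0.2 1 210;0 0 0 0 0 1.5 210;0 0 0 0 0 0 210;0 0 0 0 0 0 210;0 0 0 0 0 0 210")

```text
time_s: 27.93
position: [0.5368, -0.0326, 0.0873]
tool_rot: [[0.96, 0.279, -0.001], [0.279, -0.96, 0.0], [-0.001, -0.001, -1.0]]
ft_force: [-0.1, -0.2, 1.3]
grip_width: 0.0215
gripper_force: 39.2
```

```bash
python3 go.py .5372 -.0325 .0254 -73.8; cat > seat.py <<'E'
from h import *
s=env.observe(); p=np.array(s["position"]); R=np.array(s["tool_rot"])
b=cam("scene"); W=cloud(b); P=b["pixels"].astype(int)
L=(W-p)@R*1000; z=W[...,2]
pale=(P[...,0]-P[...,2]>25)&(P[...,0]>120)
bot=p[2]-.0084
m=pale&(np.abs(L[...,0])<20)&(np.abs(L[...,1])<16)&(z>bot-.002)&(z<bot+.033)
k=m&(z<bot+.024); print("relay near face x: n",k.sum(),"med",np.median(L[k][:,0]).round(2))
t=m&(z>bot+.027); print("top n",t.sum(),"x",np.percentile(L[t][:,0],[2,50,98]).round(1),"y",np.percentile(L[t][:,1],[2,50,98]).round(1))
if k.sum()>10:
    f=np.polyfit(L[k][:,1],L[k][:,0],1); print("face tilt deg",np.degrees(np.arctan(f[0])).round(1),"y range",np.percentile(L[k][:,1],[3,97]).round(1))
g=(np.abs(L[...,1])<13)&(z>.022)&(z<.056)&(np.abs(L[...,0])<26)&~pale
for sgn in(-1,1):
    q=g&(sgn*L[...,0]>11)
    for lo,hi in((.022,.03),(.03,.04),(.04,.05),(.05,.056)):
        r=q&(z>lo)&(z<hi)
        if r.sum()>2: print("clip",sgn,lo,r.sum(),"x",np.percentile(L[r][:,0],[5,50,95]).round(1),"y",np.percentile(L[r][:,1],[3,50,97]).round(1))
E
python3 seat.py
```

```text
p [ 0.5368 -0.0326  0.0873] yaw -73.78 tilt 0.06 w 0.0215 t 27.9333
rz 0.02  after turn shift cm [0.04 0.01 6.19]
shift cm [0.04 0.01 6.19]
relay near face x: n 50 med -14.06
top n 44 x [-15.1  -6.7  11. ] y [-9.9 -2.9  7.5]
face tilt deg 4.1 y range [-7.7  9.3]
clip -1 0.022 12 x [-19.3 -17.2 -15.7] y [-12.5   3.1   7.9]
clip -1 0.03 10 x [-18.8 -17.2 -16.1] y [-12.2   5.8   8.9]
clip -1 0.04 24 x [-19.6 -17.8 -16.4] y [-12.1  -2.4   9.1]
clip -1 0.05 10 x [-22.6 -21.5 -20.1] y [-9.5 -1.   8.7]
clip 1 0.022 11 x [16.6 18.7 20.4] y [-12.   -8.8   8.4]
clip 1 0.03 14 x [16.7 18.8 20.7] y [-11.8   2.5   8.8]
clip 1 0.04 30 x [17.2 18.2 21.3] y [-11.1  -2.3   8.4]
clip 1 0.05 19 x [17.2 21.2 23. ] y [-12.1  -0.9   8.5]
```

Request:
jog_arm(plan="0 0 0 0.1 0 0.5 210;0 0 0 0 0 1 210;0 0 0 0 0 1 210;0 0 0 0 0 1 210;0 0 0 0 0 0.7 210;0 0 0 0 0 0 210;0 0 0 0 0 0 210;0 0 0 0 0 0 210")

```text
time_s: 28.65
position: [0.5386, -0.0323, 0.0455]
tool_rot: [[0.96, 0.28, 0.0], [0.28, -0.96, -0.0], [0.0, 0.0, -1.0]]
ft_force: [0.1, 0.9, -1.0]
grip_width: 0.0211
gripper_force: 39.2
```

```bash
python3 go.py .5372 -.0325 .0254 -73.8; python3 seat.py; python3 -c "
from h import *
s=env.observe(); print(s['ft_force'],s['wrist_torque'])"
```

```text
p [ 0.5386 -0.0323  0.0455] yaw -73.77 tilt 0.02 w 0.0211 t 28.65
rz 0.03  after turn shift cm [-0.14 -0.02  2.01]
shift cm [-0.14 -0.02  2.01]
relay near face x: n 35 med -13.91
top n 41 x [-15.   -8.7   5.9] y [-10.4  -1.4   7.2]
face tilt deg 7.0 y range [-6.   9.5]
clip -1 0.022 10 x [-21.2 -19.6 -18.1] y [-11.    5.5   9.2]
clip -1 0.03 15 x [-20.6 -18.9 -15.8] y [-12.4   6.1   8.6]
clip -1 0.04 23 x [-21.4 -19.5 -11.5] y [-11.9  -1.6  10.4]
clip -1 0.05 19 x [-24.1 -21.4 -11.9] y [-12.2  -3.4  10.7]
clip 1 0.022 6 x [13.7 17.  18.1] y [4.8 7.7 9.3]
clip 1 0.03 3 x [16.1 17.9 18.5] y [4.9 7.1 8.5]
[-0.43796203 -0.08770449 -0.88880565] [-0.05460329  0.04445025  0.03056701]
```

Request:
jog_arm(plan="0 0 0 -0.06 -0.02 0.4 210;0 0 0 0 0 0.6 210;0 0 0 0 0 0.5 210;0 0 0 0 0 0.3 210;0 0 0 0 0 0.1 210;0 0 0 0 0 0 210;0 0 0 0 0 0 210;0 0 0 0 0 0 210")

```text
time_s: 29.37
position: [0.5379, -0.0323, 0.0266]
tool_rot: [[0.96, 0.28, 0.0], [0.28, -0.96, -0.0], [0.0, 0.0, -1.0]]
ft_force: [-0.2, -0.4, -0.4]
grip_width: 0.0214
gripper_force: 39.2
```

Request:
jog_arm(plan="0 0 0 0 0 0.05 210;0 0 0 0 0 0.05 210;0 0 0 0 0 0.03 210;0 0 0 0 0 0 210;0 0 0 0 0 0 210;0 0 0 0 0 0 210")

```text
time_s: 29.87
position: [0.5379, -0.0323, 0.0254]
tool_rot: [[0.96, 0.28, 0.0], [0.28, -0.96, -0.0], [0.0, 0.0, -1.0]]
ft_force: [-1.5, 0.7, 4.8]
grip_width: 0.0212
gripper_force: 39.9
```

```bash
python3 go.py .5372 -.0325 .0254 -73.8; python3 seat.py
```

```text
p [ 0.5379 -0.0323  0.0254] yaw -73.76 tilt 0.03 w 0.0212 t 29.8667
rz 0.04  after turn shift cm [-0.07 -0.    0.  ]
shift cm [-0.07 -0.    0.  ]
relay near face x: n 29 med -13.47
top n 32 x [-13.7  -6.   14.9] y [-10.2  -4.    6.7]
face tilt deg -3.0 y range [-8.5  9.4]
clip -1 0.022 16 x [-20.1 -18.2 -12.9] y [-12.5  -3.1   9. ]
clip -1 0.03 14 x [-19.8 -17.6 -12.5] y [-12.7  -4.6  10.8]
clip -1 0.04 27 x [-20.1 -18.5 -11.2] y [-10.8   0.9   9.6]
clip -1 0.05 10 x [-24.2 -22.2 -11.5] y [-9.3 -1.2 11.4]
clip 1 0.04 5 x [11.9 17.4 19.1] y [-12.6 -11.4  -5.3]
clip 1 0.05 5 x [18.4 20.1 21.6] y [-12.6 -11.5 -10.5]
```

Contact force of 4.8 N at the expected height, so it's seated. Release and lift.

Request:
jog_arm(plan="0 0 0 0 0 0 190;0 0 0 0 0 0 160;0 0 0 0 0 0 120;0 0 0 0 0 0 100;0 0 0 0 0 0 100;0 0 0 0 0 -1 100;0 0 0 0 0 -3 80;0 0 0 0 0 -3 60;0 0 0 0 0 -3 60;0 0 0 0 0 0 60")

```text
time_s: 30.75
position: [0.5401, -0.0328, 0.1312]
tool_rot: [[0.96, 0.28, 0.01], [0.28, -0.96, -0.003], [0.009, 0.005, -1.0]]
ft_force: [1.2, 0.3, 0.7]
grip_width: 0.0653
gripper_force: 0.0
```

Request:
jog_arm(plan="0 0 -7 0 2 0 60;0 0 -7 0 0 0 60;0 0 -7 0 0 0 60;0 0 -7 0 0 0 60;0 0 -7 0 0 0 60;0 0 -7 0 0 0 60;0 0 -7 0 0 0 60;0 0 -7 0 0 0 60;0 0 -7 0 0 0 60;0 0 -7 0 0 0 60")

```text
time_s: 31.58
position: [0.5433, -0.0514, 0.1254]
tool_rot: [[0.06, 0.998, 0.0], [0.998, -0.06, -0.0], [-0.0, 0.0, -1.0]]
ft_force: [-0.7, -0.1, -0.6]
grip_width: 0.065
gripper_force: 0.0
```

Request:
jog_arm(plan="0 0 -7 0 0 0 60;0 0 -7 0 0 0 60;0 0 -6 0 0 0 60;0 0 0 -3 0 0 60;0 0 0 -3.5 0 0 60;0 0 0 -3.5 0 0 60;0 0 0 -3.5 0 0 60;0 0 0 -3.5 0.05 0 60;0 0 0 -3 0 0 60;0 0 0 0 0 0 60")

```text
time_s: 32.42
position: [0.6003, -0.2487, 0.1248]
tool_rot: [[-0.275, 0.961, 0.001], [0.961, 0.275, -0.002], [-0.002, 0.0, -1.0]]
ft_force: [-0.0, 0.2, 0.5]
grip_width: 0.065
gripper_force: 0.0
```

```bash
python3 go.py .600 -.268 .0175 16.2; python3 - <<'E'
from h import *
b=cam("scene"); a=cam("top")
th=np.radians(16.2); A=np.array([[np.cos(th),-np.sin(th)],[np.sin(th),np.cos(th)]])
for n,im in(("scene",b),("top",a)):
    W=cloud(im); q=(W[...,:2]-[.5372,-.0325])@A*1000; z=W[...,2]
    m=(abs(q[...,0])<27)&(abs(q[...,1])<17)&(z>.042)&(z<.06)
    print(n,m.sum(),"z",np.percentile(z[m&(abs(q[...,0])<12)],[5,50,95]).round(4) if m.any() else 0); print(np.histogram2d(q[m][:,0],q[m][:,1],bins=[np.arange(-27,28,3),np.arange(-18,19,3)])[0].astype(int))
x=np.vstack([cv2.resize(b["pixels"][165:235,200:320],(600,350),interpolation=2),cv2.resize(a["pixels"][140:190,205:305],(600,250),interpolation=2)[:,:600]])
save(x,"b9.png")
E
```

```text
p [ 0.6003 -0.2487  0.1248] yaw 15.99 tilt 0.12 w 0.065 t 32.4167
rz -0.21  after turn shift cm [-1.83 -0.57 10.74]
shift cm [-1.83 -0.57 10.74]
scene 147 z [0.0438 0.0474 0.0492]
[[0 0 0 0 0 0 0 0 0 0 0 0]
 [0 0 1 1 1 2 1 0 2 1 0 0]
 [0 0 1 2 2 2 3 4 0 2 0 0]
 [0 0 0 2 1 0 1 0 1 1 2 0]
 [0 0 0 2 1 0 1 0 0 1 0 0]
 [0 0 2 2 1 1 1 0 0 1 0 0]
 [0 0 0 1 1 1 0 0 2 1 0 0]
 [0 0 1 2 1 1 1 1 0 0 1 0]
 [0 0 2 1 1 1 1 1 0 2 1 0]
 [0 0 1 1 1 1 2 1 2 1 0 0]
 [0 0 1 1 1 0 0 1 1 0 0 0]
 [0 0 0 1 1 1 2 1 0 0 0 0]
 [0 0 0 1 1 2 1 1 1 2 0 0]
 [0 0 0 2 1 1 0 0 0 1 0 0]
 [0 0 1 0 2 1 1 1 1 1 0 0]
 [0 0 1 3 1 1 3 3 2 5 2 0]
 [0 0 0 1 3 3 2 2 2 0 0 0]
 [0 0 0 0 0 0 0 0 0 0 0 0]]
top 0 z 0
[[0 0 0 0 0 0 0 0 0 0 0 0]
 [0 0 0 0 0 0 0 0 0 0 0 0]
 [0 0 0 0 0 0 0 0 0 0 0 0]
 [0 0 0 0 0 0 0 0 0 0 0 0]
 [0 0 0 0 0 0 0 0 0 0 0 0]
 [0 0 0 0 0 0 0 0 0 0 0 0]
 [0 0 0 0 0 0 0 0 0 0 0 0]
 [0 0 0 0 0 0 0 0 0 0 0 0]
 [0 0 0 0 0 0 0 0 0 0 0 0]
 [0 0 0 0 0 0 0 0 0 0 0 0]
 [0 0 0 0 0 0 0 0 0 0 0 0]
 [0 0 0 0 0 0 0 0 0 0 0 0]
 [0 0 0 0 0 0 0 0 0 0 0 0]
 [0 0 0 0 0 0 0 0 0 0 0 0]
 [0 0 0 0 0 0 0 0 0 0 0 0]
 [0 0 0 0 0 0 0 0 0 0 0 0]
 [0 0 0 0 0 0 0 0 0 0 0 0]
 [0 0 0 0 0 0 0 0 0 0 0 0]]
```

View pics/b9.png

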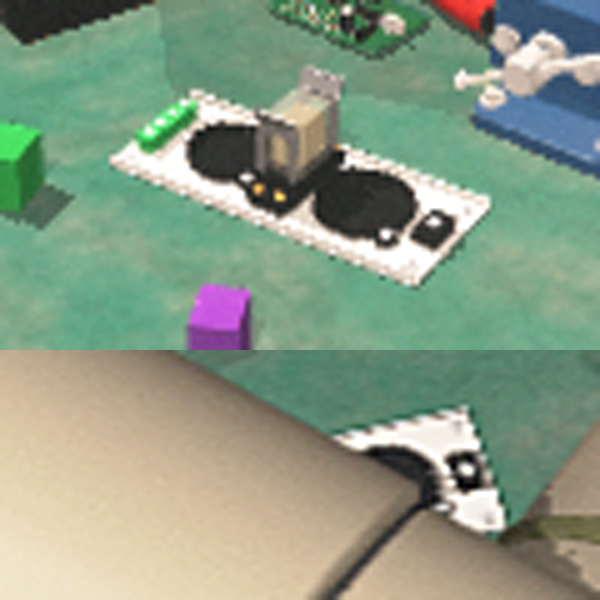

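New relay stands square, filling the space between the clips (crop (300,125)), top at 47 mm. Now the black cap back.

Request:
jog_arm(plan="0 0 -0.2 -1.4 -0.5 0 60;0 0 0 0 0 1.5 60;0 0 0 0 0 2.5 60;0 0 0 0 0 0 60;0 0 0 0 0 0 60;0 0 0 0 0 0 60")

```text
time_s: 33.02
position: [0.5993, -0.2581, 0.0864]
tool_rot: [[-0.284, 0.959, 0.001], [0.959, 0.284, -0.001], [-0.001, 0.001, -1.0]]
ft_force: [-0.0, -0.1, -0.1]
grip_width: 0.0653
gripper_force: 0.0
```

```bash
python3 go.py .6003 -.268 .0175 16.2
```

```text
p [ 0.5993 -0.2581  0.0864] yaw 16.48 tilt 0.08 w 0.0653 t 33.0167
rz 0.28  after turn shift cm [-0.97 -0.18  6.9 ]
shift cm [-0.97 -0.19  6.9 ]
```

Request:
jog_arm(plan="0 0 0.28 -0.5 -0.1 0 60;0 0 0 -0.47 -0.09 0 60;0 0 0 0 0 2 60;0 0 0 0 0 2.5 60;0 0 0 0 0 1.5 60;0 0 0 0 0 0.8 60;0 0 0 0 0 0 60;0 0 0 0 0 0 60")

```text
time_s: 33.68
position: [0.6002, -0.2685, 0.0179]
tool_rot: [[-0.278, 0.961, 0.001], [0.961, 0.278, -0.001], [-0.001, 0.001, -1.0]]
ft_force: [-0.1, -0.4, -0.1]
grip_width: 0.0653
gripper_force: 0.0
```

Request:
jog_arm(plan="0 0 0 0 0 0 120;0 0 0 0 0 0 180;0 0 0 0 0 0 180;0 0 0 0 0 0 180;0 0 0 0 0 0 180;0 0 0 0 0 0 180", grip_force=40)

```text
time_s: 34.18
position: [0.6002, -0.2684, 0.0183]
tool_rot: [[-0.278, 0.961, 0.002], [0.961, 0.278, -0.001], [-0.002, 0.001, -1.0]]
ft_force: [-0.5, 0.7, 7.6]
grip_width: 0.0287
gripper_force: 39.3
```

Request:
jog_arm(plan="0 0 0 0 0 -1 180;0 0 0 0 0 -2 180;0 0 0 0 0 -3 180;0 0 0 0 0 -3 180;0 0 0 0 0 -1 180;0 0 0 0 0 -0.5 180;0 0 0 0 0 0 180;0 0 0 0 0 0 180;0 0 0 0 0 0 180")

```text
time_s: 34.93
position: [0.5992, -0.2676, 0.1203]
tool_rot: [[-0.278, 0.961, -0.003], [0.961, 0.278, 0.002], [0.002, -0.002, -1.0]]
ft_force: [1.0, -0.0, 0.3]
grip_width: 0.0291
gripper_force: 39.5
```

```bash
python3 go.py .5265 .0036 .125 16.2
```

```text
p [ 0.5992 -0.2676  0.1203] yaw 16.15 tilt 0.19 w 0.0291 t 34.9333
rz -0.05  after turn shift cm [28.07  0.59 -0.4 ]
shift cm [28.08  0.57 -0.4 ]
```

Request:
jog_arm(plan="0 0 0 2 0.05 0 180;0 0 0 3.2 0.06 0 180;0 0 0 3.2 0.06 0 180;0 0 0 3.2 0.06 0 180;0 0 0 3.2 0.06 0 180;0 0 0 3.2 0.06 0 180;0 0 0 3.2 0.06 0 180;0 0 0 3.2 0.06 0 180;0 0 0 2.4 0.05 0 180;0 0 0 1.2 0.05 0 180")

```text
time_s: 35.77
position: [0.5258, 0.005, 0.1211]
tool_rot: [[-0.28, 0.96, -0.003], [0.96, 0.28, 0.001], [0.002, -0.002, -1.0]]
ft_force: [-0.0, 0.0, -1.3]
grip_width: 0.0288
gripper_force: 39.5
```

Request:
jog_arm(plan="0 0 0 0 0 0 180;0 0 0 0 0 1 180;0 0 0 0 0 2 180;0 0 0 0 0 2 180;0 0 0 0 0 1 180;0 0 0 0 0 0 180;0 0 0 0 0 0 180;0 0 0 0 0 0 180")

```text
time_s: 36.43
position: [0.5281, 0.0019, 0.0629]
tool_rot: [[-0.278, 0.961, 0.001], [0.961, 0.278, -0.0], [-0.001, 0.001, -1.0]]
ft_force: [-0.3, -1.2, -0.4]
grip_width: 0.0289
gripper_force: 39.5
```

```bash
python3 go.py .5268 .0028 .0205 16.2
```

```text
p [0.5281 0.0019 0.0629] yaw 16.13 tilt 0.08 w 0.0289 t 36.4333
rz -0.07  after turn shift cm [ 0.12 -0.1   4.24]
shift cm [ 0.12 -0.1   4.24]
```

Request:
jog_arm(plan="0 0 0 0.12 -0.1 1 180;0 0 0 0 0 1.2 180;0 0 0 0 0 1 180;0 0 0 0 0 0.6 180;0 0 0 0 0 0.3 180;0 0 0 0 0 0.1 180;0 0 0 0 0 0 180;0 0 0 0 0 0 180;0 0 0 0 0 0 180")

```text
time_s: 37.18
position: [0.5263, 0.0033, 0.0204]
tool_rot: [[-0.278, 0.961, 0.001], [0.961, 0.278, -0.0], [-0.0, 0.001, -1.0]]
ft_force: [0.3, 0.7, -1.2]
grip_width: 0.0288
gripper_force: 39.7
```

Request:
jog_arm(plan="0 0 0 0 0 0.05 180;0 0 0 0 0 0 180;0 0 0 0 0 0 150;0 0 0 0 0 0 120;0 0 0 0 0 0 70;0 0 0 0 0 0 70;0 0 0 0 0 -1 70;0 0 0 0 0 -3 70;0 0 0 0 0 -3.5 60;0 0 0 0 0 -3 60")

```text
time_s: 38.02
position: [0.526, 0.0034, 0.127]
tool_rot: [[-0.278, 0.96, 0.001], [0.96, 0.278, -0.0], [-0.0, 0.0, -1.0]]
ft_force: [0.7, -0.3, 0.6]
grip_width: 0.0651
gripper_force: 0.0
```

Request:
jog_arm(plan="0 0 0 -2 0 0 60;0 0 0 -3.8 -0.25 0 60;0 0 0 -3.8 -0.25 0 60;0 0 0 -3.8 -0.25 0 60;0 0 0 -3.8 -0.25 0 60;0 0 0 -3.8 -0.25 0 60;0 0 0 -3.8 -0.25 0 60;0 0 0 -3.8 -0.25 0 60;0 0 0 -3.8 -0.25 0 60;0 0 0 -2.5 -0.25 0 60")

```text
time_s: 38.85
position: [0.6015, -0.3415, 0.1251]
tool_rot: [[-0.277, 0.961, 0.001], [0.961, 0.277, -0.001], [-0.001, 0.0, -1.0]]
ft_force: [0.2, -0.7, 0.5]
grip_width: 0.0654
gripper_force: 0.0
```

Request:
jog_arm(plan="0 0 0 0 0 0 60;0 0 0 0 0 0 60;0 0 0 0 0 0 60")

```text
time_s: 39.1
position: [0.6014, -0.3374, 0.1249]
tool_rot: [[-0.278, 0.96, -0.0], [0.96, 0.278, 0.0], [0.001, -0.0, -1.0]]
ft_force: [0.7, 0.9, -0.4]
grip_width: 0.0653
gripper_force: 0.0
```

```bash
python3 go.py .6003 -.3423 .0205 16.2; python3 - <<'E'
from h import *
b=cam("scene"); W=cloud(b); z=W[...,2]
for nm,cx,cy,r,lo,hi in [("blue",.6,-.342,.03,.05,.07),("black",.5265,.003,.022,.044,.062)]:
    m=(z>lo)&(z<hi)&(np.hypot(W[...,0]-cx,W[...,1]-cy)<r); p=W[m]; print(nm,len(p),p.mean(0).round(4),np.percentile(p[:,2],[5,95]).round(4))
E
```

```text
p [ 0.6014 -0.3374  0.1249] yaw 16.17 tilt 0.03 w 0.0653 t 39.1
rz -0.03  after turn shift cm [-0.44 -0.24 10.44]
shift cm [-0.44 -0.24 10.44]
blue 210 [ 0.5968 -0.3413  0.0556] [0.0513 0.0578]
black 97 [0.5229 0.0026 0.0503] [0.0455 0.0535]
```

Request:
jog_arm(plan="0 0 0 -0.44 -0.24 0 60;0 0 0 0 0 2 60;0 0 0 0 0 3 60;0 0 0 0 0 3 60;0 0 0 0 0 1.6 60;0 0 0 0 0 0.8 60;0 0 0 0 0 0 60;0 0 0 0 0 0 60")

```text
time_s: 39.82
position: [0.6009, -0.343, 0.0217]
tool_rot: [[-0.279, 0.96, 0.001], [0.96, 0.279, -0.001], [-0.001, 0.001, -1.0]]
ft_force: [0.9, 0.3, 0.4]
grip_width: 0.0655
gripper_force: 0.0
```

Request:
jog_arm(plan="0 0 0 0 0 0 110;0 0 0 0 0 0 170;0 0 0 0 0 0 170;0 0 0 0 0 0 170;0 0 0 0 0 0 170;0 0 0 0 0 0 170", grip_force=40)

```text
time_s: 40.32
position: [0.601, -0.3434, 0.0222]
tool_rot: [[-0.278, 0.96, 0.002], [0.96, 0.278, -0.002], [-0.002, 0.002, -1.0]]
ft_force: [-0.4, 1.7, 7.8]
grip_width: 0.0339
gripper_force: 39.8
```

Request:
jog_arm(plan="0 0 0 0 0 -1 170;0 0 0 0 0 -2 170;0 0 0 0 0 -3 170;0 0 0 0 0 -3 170;0 0 0 0 0 -1 170;0 0 0 0 0 -0.5 170;0 0 0 0 0 0 170;0 0 0 0 0 0 170;0 0 0 0 0 0 170")

```text
time_s: 41.07
position: [0.5999, -0.3426, 0.1237]
tool_rot: [[-0.278, 0.961, -0.003], [0.961, 0.278, 0.002], [0.003, -0.002, -1.0]]
ft_force: [0.0, -0.1, -1.1]
grip_width: 0.034
gripper_force: 39.8
```

```bash
python3 go.py .5475 -.0684 .122 16.2
```

```text
p [ 0.5999 -0.3426  0.1237] yaw 16.15 tilt 0.19 w 0.034 t 41.0667
rz -0.05  after turn shift cm [27.79  2.62  0.24]
shift cm [27.79  2.6   0.24]
```

Request:
jog_arm(plan="0 0 0 2 0.2 0 170;0 0 0 3.2 0.3 0 170;0 0 0 3.2 0.3 0 170;0 0 0 3.2 0.3 0 170;0 0 0 3.2 0.3 0 170;0 0 0 3.2 0.3 0 170;0 0 0 3.2 0.3 0 170;0 0 0 3.2 0.3 0 170;0 0 0 2.2 0.2 0 170;0 0 0 1.1 0.1 0 170")

```text
time_s: 41.9
position: [0.5472, -0.067, 0.1246]
tool_rot: [[-0.28, 0.96, -0.003], [0.96, 0.28, 0.001], [0.002, -0.002, -1.0]]
ft_force: [-0.6, -0.5, -0.7]
grip_width: 0.0341
gripper_force: 39.9
```

Request:
jog_arm(plan="0 0 0 0 0 0 170;0 0 0 0 0 1 170;0 0 0 0 0 2 170;0 0 0 0 0 2 170;0 0 0 0 0 1 170;0 0 0 0 0 0 170;0 0 0 0 0 0 170;0 0 0 0 0 0 170")

```text
time_s: 42.57
position: [0.5489, -0.0704, 0.0662]
tool_rot: [[-0.278, 0.961, 0.001], [0.961, 0.278, -0.001], [-0.001, 0.001, -1.0]]
ft_force: [-0.5, 0.3, -1.3]
grip_width: 0.0338
gripper_force: 39.9
```

```bash
python3 go.py .5475 -.0692 .0243 16.2
```

```text
p [ 0.5489 -0.0704  0.0662] yaw 16.12 tilt 0.08 w 0.0338 t 42.5667
rz -0.08  after turn shift cm [ 0.16 -0.11  4.19]
shift cm [ 0.16 -0.11  4.19]
```

Request:
jog_arm(plan="0 0 0 0.14 -0.1 1 170;0 0 0 0 0 1.2 170;0 0 0 0 0 1 170;0 0 0 0 0 0.6 170;0 0 0 0 0 0.3 170;0 0 0 0 0 0.05 170;0 0 0 0 0 0 170;0 0 0 0 0 0 170;0 0 0 0 0 0 170")

```text
time_s: 43.32
position: [0.5472, -0.0687, 0.0244]
tool_rot: [[-0.278, 0.961, 0.001], [0.961, 0.278, -0.0], [-0.0, 0.001, -1.0]]
ft_force: [-0.5, -0.9, -0.7]
grip_width: 0.0342
gripper_force: 39.9
```

Release, lift, then back away toward the robot so both cameras see the plate.

Request:
jog_arm(plan="0 0 0 0 0 0.05 170;0 0 0 0 0 0 170;0 0 0 0 0 0 150;0 0 0 0 0 0 120;0 0 0 0 0 0 70;0 0 0 0 0 0 70;0 0 0 0 0 -1 70;0 0 0 0 0 -3 70;0 0 0 0 0 -3.5 60;0 0 0 0 0 -4 60")

```text
time_s: 44.15
position: [0.5462, -0.0684, 0.1397]
tool_rot: [[-0.278, 0.961, -0.002], [0.961, 0.278, 0.001], [0.001, -0.002, -1.0]]
ft_force: [-0.2, -0.1, 0.1]
grip_width: 0.0651
gripper_force: 0.0
```

Request:
jog_arm(plan="0 0 0 -3 -1 -2 60;0 0 0 -3 -2 -2 60;0 0 0 -3 -3 -1 60;0 0 0 -3 -3 0 60;0 0 0 -3 -3 0 60;0 0 0 -3 -2 0 60;0 0 0 -3 0 0 60;0 0 0 -3 0 0 60;0 0 0 0 0 0 60;0 0 0 0 0 0 60")

```text
time_s: 44.98
position: [0.4807, -0.3361, 0.1883]
tool_rot: [[-0.277, 0.961, -0.0], [0.961, 0.277, 0.0], [0.0, -0.0, -1.0]]
ft_force: [0.0, 1.0, -0.1]
grip_width: 0.0654
gripper_force: 0.0
```

```bash
python3 go.py .5 -.3 .2; python3 - <<'E'
from h import *
b=cam("scene"); a=cam("top")
th=np.radians(16.2); A=np.array([[np.cos(th),-np.sin(th)],[np.sin(th),np.cos(th)]])
for n,im in(("scene",b),("top",a)):
    W=cloud(im); q=(W[...,:2]-[.5376,-.0323])@A*1000; z=W[...,2]
    for nm,y,lo,hi,r in(("blue",-37.5,.05,.07,20),("black",37.5,.044,.06,18),("relay",0,.044,.051,13)):
        m=(np.hypot(q[...,0],q[...,1]-y)<r)&(z>lo)&(z<hi); print(n,nm,m.sum(),q[m].mean(0).round(1) if m.any() else "",np.median(z[m]).round(4) if m.any() else "")
    m=(np.hypot(W[...,0]-.427,W[...,1]-.231)<.055)&(z>.03)&(z<.04); print(n,"screw bowl",W[m].mean(0).round(3))
x=np.hstack([cv2.resize(b["pixels"][150:350,140:400],(480,369),interpolation=2),cv2.resize(a["pixels"][130:230,210:310],(320,320),interpolation=2)]) if 0 else None
p=np.zeros((600,600,3),np.uint8); p[:370]=cv2.resize(b["pixels"],(600,450),interpolation=2)[80:450]; p[370:]=cv2.resize(a["pixels"],(900,675),interpolation=2)[210:440,250:850]
save(p,"b10.png")
E
```

```text
p [ 0.4807 -0.3361  0.1883] yaw 16.06 tilt 0.01 w 0.0654 t 44.9833
shift cm [ 2.93  2.85 -1.17]
scene blue 142 [ -4.8 -37.3] 0.0577
scene black 96 [-4.3 37.8] 0.0507
scene relay 55 [0.1 0.1] 0.0478
scene screw bowl [0.428 0.235 0.034]
top blue 137 [ -0.1 -36.8] 0.0571
top black 0  
top relay 0  
top screw bowl [0.431 0.232 0.033]
```

View pics/b10.png

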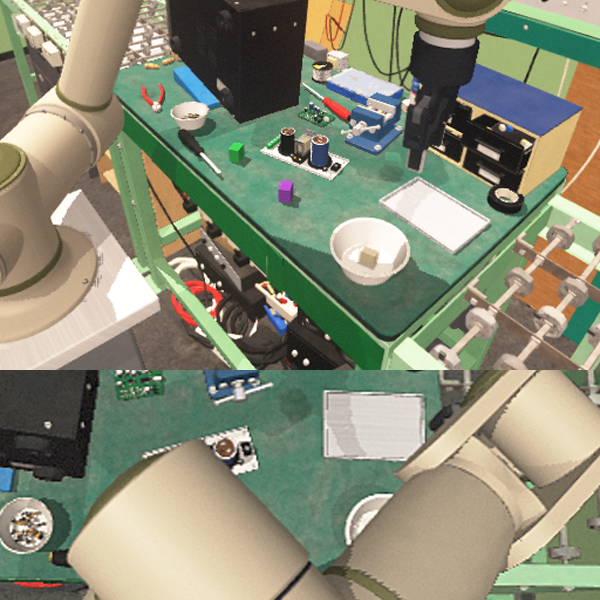

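Both caps are back upright in their clamps, at the same heights as at the start. The new relay sits between the clips, the failed one is in the white bowl at (370,258), the tray is empty and the screw bowl hasn't moved.

```bash
python3 -c "
from h import *
print(job.close_job())"
```

```text
the job is handed in; nothing more can be done
None
```

The job is handed in at about 45 s: the new relay is in the socket with its 28 mm side between the clips as specified (the failed one had been plugged in crosswise), the failed relay is in the empty bowl, both capacitors are upright in their own clamps, and the screw bowl was left alone.

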